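# Dry-lay the gauge run out from the clamped elbow

### The job

Lay the temperature gauge's run out dry on the shelf, in one straight line leading out from the open mouth of the clamped copper elbow, in the order they screw together: largest brass bushing next to the elbow, then the middle one, then the smallest, then the gauge. Leave about a finger's width (20 mm) between each and the next, the elbow included, stand the bushings thread down as they are now, and lay the gauge dial up at the end of the line with its stem pointing straight back at the smallest bushing, 20 mm from stem tip to bushing. Set the gauge down gently, do not drop it, and leave the handwheel, thermostat bulb, tape roll and copper tee where they are.

Things in the scene. Friction and masses are not known exactly. Their poses are not given: they have to be found in the camera images.
- elbow_mouth (a point): Centre of the open mouth (round collar 56 mm in diameter) of a level copper elbow, 34 mm above the shelf; the elbow's other leg is pinched in the jaws of a small cast iron screw clamp. All fixed, at most 62 mm high. x points level out of the mouth along the line to be laid (roughly to the robot's left), its face at x = 0; y across the line; z up.
- bush_large_c (a point): Brass hex bushing, the largest of three alike in form, standing on its round thread, hexagon on top, round bore through it. 34 mm high: thread 48 mm in diameter, 19 mm high, under a hexagon 52 mm across flats (60 over corners), 15 mm high; bore 30 mm; about 380 g. Point: its centre, half-way up. z up, x square to one of the flats (flats face every 60 degrees).
- bush_mid_c (a point): Brass hex bushing, the middle-sized of three alike in form, standing on its round thread, hexagon on top, round bore through it. 30 mm high: thread 33 mm in diameter, 17 mm high, under a hexagon 38 mm across flats (44 over corners), 13 mm high; bore 19 mm; about 190 g. Point: its centre, half-way up. z up, x square to one of the flats (flats face every 60 degrees).
- bush_small_c (a point): Brass hex bushing, the smallest of three alike in form, standing on its round thread, hexagon on top, round bore through it. 26 mm high: thread 21 mm in diameter, 15 mm high, under a hexagon 27 mm across flats (31 over corners), 11 mm high; bore 11 mm; about 80 g. Point: its centre, half-way up. z up, x square to one of the flats (flats face every 60 degrees).
- gauge_c (a point): Round temperature gauge with a red rim and white dial, lying on its back, dial up: case 56 mm in diameter, 26 mm high, about 130 g. A brass stem (14 mm square shank, then 13 mm thread) sticks out level from its edge at half height. Point: centre of the case, half-way up. The stem points along the gauge's -x; z up out of the dial.
- gauge_tip (a point): Free end of the gauge's stem, 60 mm from the centre of the case along the gauge's -x and 13 mm above the shelf when it lies flat. Same axes as the gauge.
- handwheel_c (a point): Squat black valve handwheel with four spokes, 67 mm in diameter, 22 mm high. Not part of the run: must stay where it is. Point: its centre.
- bulb_c (a point): Slim chrome thermostat bulb, 11 mm thick, lying flat, with a brass gland nut; 113 mm long over all, 19 mm high at the nut, long side along its x. Not part of the run: must stay where it is. Point: its centre.
- tape_c (a point): White roll of thread tape lying flat, 52 mm in diameter, 14 mm high. Not part of the run: must stay where it is. Point: its centre.
- tee_c (a point): Small copper tee fitting lying flat, 68 mm long along its x, branch 36 mm to its +y, 25 mm thick. Not part of the run: must stay where it is. Point: its centre.

How it is judged:
By the outcome, as a careful person would: the job done as asked, in the order asked, and still so for the second after the job is handed in, with the robot touching nothing.
It also fails if it takes over 96 s, if anything falls off the work surface, if the arm or the gripper's body presses on something with over 40 N, if the wrist force passes 120 N, or if a joint passes its speed limit or range.

### The arm

A 6-joint arm with a two-finger parallel gripper is mounted at the origin on the work surface. World frame = base frame: x ahead of the robot, y to its left, z up, the work surface at z = 0. Lengths are in m, angles in rad, forces in N, time in s.
With the tool pointing down it reaches from about 0.375 to 0.975 m from the base axis. Payload 3.8 kg.
Tool frame: the origin (TCP) lies midway between the tips of the shut fingers; the grasp point (between the pads) lies 19 mm behind it; z points along the fingers, y is the direction in which the jaws open and shut (so a half turn about z gives the same grasp; the last joint's range is limited). The gripper opens to 85 mm and grips with 20 to 120 N. Pads are 22 mm wide; open, the fingers measure 114 mm over their backs; the gripper's body (76 mm by 85 mm) begins 54 mm behind the grasp point. The pads swing forward as they close: fully open they stand 13 mm farther back than shut.
Start: joints at [1.228, 0.264, 1.604, -0, 1.274, -0.037], TCP at [0.203, 0.644, 0.231] pointing down, gripper open.
Joint ranges: [-2.63, 2.63], [-0.94, 2.18], [0.31, 2.57], [-1.31, 4.45], [0, 2.66], [-2.55, 2.55]. Speed limits (rad/s): [2.57, 2.57, 3.14, 3.14, 3.14, 3.14].

### API

Orientations are given as a rotation vector (axis times angle).
In Python, from workcell import bot gives the robot as it stands.
- The arm moves only by the tool arm_command, never from a script. Its argument "targets" is text: rows parted by semicolons, each of 7 numbers parted by spaces: the shift along the tool's x, y, z in mm, then the turn, a rotation vector about the tool's x, y, z in degrees, then the opening, from 0 (shut) to 1 (fully open). A call has 1 to 10 rows; each row is the pose to reach, as a shift and turn from the pose commanded when the call began, along the tool's axes at that moment; what a row does not reach only later rows make up. A row lasts 1/12 s, in which the tool goes at most 41.7 mm and 7.16 degrees, less where a joint would pass 70% of its speed; a pose out of reach is approached as far as the arm can. A call with a gripper value outside its range is refused whole. The fingers move at their own pace and stop on an object; "newtons" is the grip in N (left out, the last holds). Time passes only in rows, so rows that repeat a pose let the fingers close. It gives the time, the measured TCP pose, the force and the opening at its end, in the units of the state.
- bot.read_state(): the state, without advancing time (a new reading comes with each control period).
- bot.read_camera(name): name is "side" or "top"; returns (picture, depth): 420x560x3 uint8, blue, green, red; 420x560 float32, m along the optical axis (not along the pixel's ray), 0 where there is no reading.
- bot.camera_params(name): a dict with "fov_y" (degrees; the focal length in pixels is half the picture's height over the tangent of half this angle, whatever the lens; pixels are square), "cx", "cy" (the principal point, pixels), "xyz" and "rotation" of the camera in the world. Camera axes: x right, y up, looking along -z (the intrinsics and any distortion apply to the point x, -y, -z); pixel columns grow to the right and rows downward; lengths in m; the calibration is good to about 2 mm. A picture is of the moment at which its call begins. camera_params takes no time and is no camera call.
- bot.finish_job(): hands the job in, once; it reports no verdict.
The state is a dict: "time": time; "q": joint angles; "joint_vel": joint speeds; "joint_torque": joint torques, N m; "tool_pos": TCP position; "tcp_rot": TCP orientation; "wrist_force": force on the tool from outside, world axes, zero at the start; "torque": the same for the moment, N m; "width": opening from 0.0 (shut) to 1.0 (fully open).
Only numpy, scipy, OpenCV 4.12 (cv2) and the standard library are available. Lean on these libraries where they do the work, as an engineer would, in place of code of your own. Each camera call takes 0.05 s, during which the arm holds its last target.

## Working session

There is one attempt and no reset: what is moved stays moved. The work goes in short steps, Python scripts to look and compute and a tool call to move; the robot and the scene stay as the last step left them, time stands still between calls to the robot, and variables do not carry over. Pictures are saved under pics/ and viewed, and the job is handed in when it is done.

Besides the shell and the picture viewer there is one more tool, called after "Request:" by a JSON object that holds its "method" and its "body". arm_command: Moves the arm, as the interface text tells. Its arguments: {"type":"object","properties":{"targets":{"type":"string"},"newtons":{"type":"number"}},"required":["targets"]}

```bash
ls; mkdir -p pics
python3 - <<'E'
from workcell import bot
import cv2,numpy as np
for n in("top","side"):
    im,d=bot.read_camera(n); cv2.imwrite(f"pics/{n}0.png",im); np.save(f"pics/{n}0.npy",d); print(n,bot.camera_params(n),(d>0).mean())
print(bot.read_state())
E
```

```text
pics
top {'fov_y': 45.30157870327324, 'cx': 281.3339511458337, 'cy': 215.27086043537864, 'xyz': array([0.34400592, 0.02185304, 1.15512079]), 'rotation': array([ 0.10922158, -0.11913074, -1.56110571])} 0.9960204081632653
side {'fov_y': 53.55508749971611, 'cx': 279.6688284712344, 'cy': 208.07975560894621, 'xyz': array([0.43951655, 0.91603552, 0.73204575]), 'rotation': array([ 0.03225964, -1.36799206, -2.77349806])} 0.996016156462585
{'time': 0.1, 'q': array([ 1.22810673e+00,  2.64685007e-01,  1.60525346e+00,  1.03779586e-05,
        1.27371525e+00, -3.69023586e-02]), 'joint_vel': array([-3.96360233e-04, -8.67651073e-04, -2.96208616e-03, -2.63871189e-05,
       -1.02175982e-03,  7.95641665e-04]), 'joint_torque': array([ 1.41621356e-03, -5.16712761e+01, -3.68593454e+01, -1.15063708e-04,
        6.35386677e-03,  4.48121646e-07]), 'tool_pos': array([0.20297857, 0.64305315, 0.23007304]), 'tcp_rot': array([-0.47840404, -3.10454823,  0.00317603]), 'wrist_force': array([-0.02358976,  1.6426923 ,  0.95479008]), 'torque': array([ 0.06399474, -0.03070855,  0.00686386]), 'width': 0.9991658336710938}
```

View pics/top0.png

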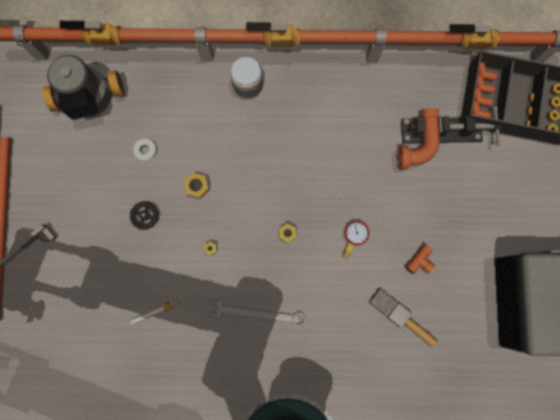

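View pics/side0.png

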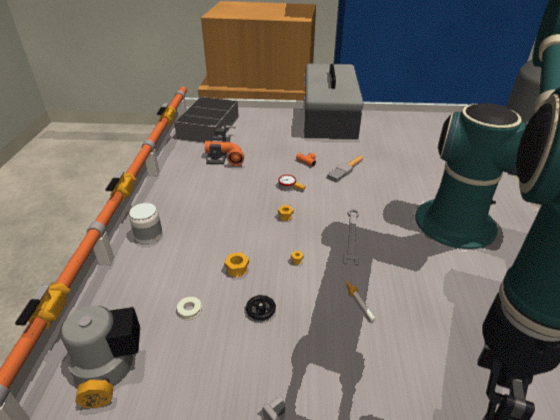

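```bash
cat > h.py <<'E'
import numpy as np,cv2
from scipy.spatial.transform import Rotation as R
from workcell import bot
def K(n,shape=(420,560)):
    p=bot.camera_params(n); f=shape[0]/2/np.tan(np.radians(p['fov_y'])/2)
    return p,f,R.from_rotvec(p['rotation']).as_matrix()
def cloud(n,d):
    p,f,M=K(n); v,u=np.mgrid[0:d.shape[0],0:d.shape[1]]
    c=np.stack([(u-p['cx'])/f*d,-(v-p['cy'])/f*d,-d],-1)
    return c@M.T+p['xyz']
def ray(n,u,v,z):
    p,f,M=K(n); r=M@np.array([(u-p['cx'])/f,-(v-p['cy'])/f,-1.]); t=(z-p['xyz'][2])/r[2]; return p['xyz']+t*r
def proj(n,X):
    p,f,M=K(n); c=(np.asarray(X)-p['xyz'])@M; return np.stack([p['cx']+f*c[...,0]/-c[...,2],p['cy']-f*c[...,1]/-c[...,2]],-1)
def crop(n,im,u0,u1,v0,v1,s,fn):
    cv2.imwrite(fn,cv2.resize(im[v0:v1,u0:u1],None,fx=s,fy=s,interpolation=cv2.INTER_CUBIC))
E
python3 - <<'E'
from h import *
im=cv2.imread("pics/top0.png"); d=np.load("pics/top0.npy")
C=cloud("top",d)
for (u,v) in [(330,180),(100,260),(330,300),(500,200),(240,140),(170,100),(60,160)]: print(u,v,C[v,u])
S=cloud("side",np.load("pics/side0.npy"))
for (u,v) in [(240,220),(320,230),(250,340),(200,170)]: print('s',u,v,S[v,u])
z=C[...,2]
zz=np.clip(z/0.08,0,1)*255
v=cv2.applyColorMap(zz.astype(np.uint8),cv2.COLORMAP_JET)
crop("top",im,380,500,90,190,6,"pics/elb.png")
crop("top",v,380,500,90,190,6,"pics/elbz.png")
crop("top",im,180,310,165,265,6,"pics/bush.png")
crop("top",im,310,440,205,285,6,"pics/gau.png")
E
```

```text
330 180 [ 5.97864293e-01 -9.86096815e-02 -4.52031145e-04]
100 260 [ 0.40711744  0.42892288 -0.00062931]
330 300 [ 0.32010586 -0.09644269 -0.00057592]
500 200 [ 0.55323736 -0.49620095 -0.00090625]
240 140 [ 6.93141885e-01  1.14218361e-01 -5.76800897e-04]
170 100 [ 0.79227163  0.28459607 -0.00421479]
60 160 [ 6.41058267e-01  5.36433016e-01 -5.78854865e-04]
s 240 220 [ 0.59578516  0.02165786 -0.00179238]
s 320 230 [ 3.73887873e-01  5.40850396e-02 -8.89707630e-05]
s 250 340 [ 0.52513738  0.40854315 -0.00068934]
s 200 170 [ 0.76071141 -0.23072098 -0.00249792]
```

View pics/elb.png

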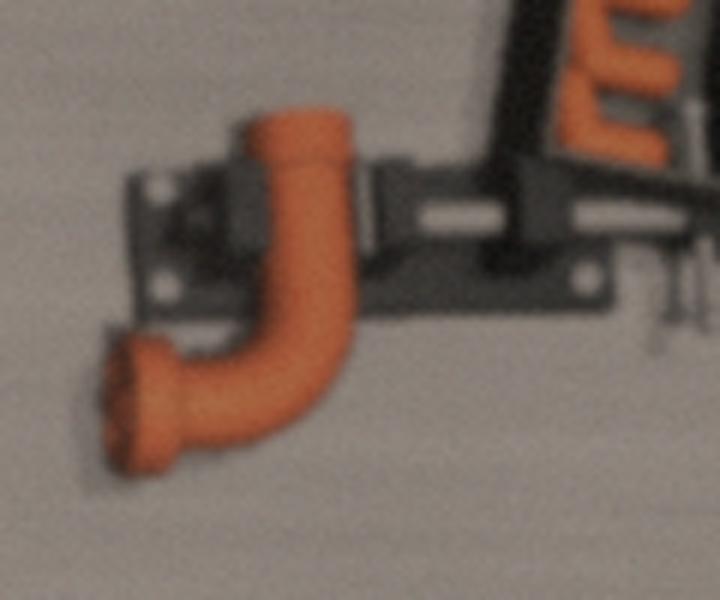

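View pics/elbz.png

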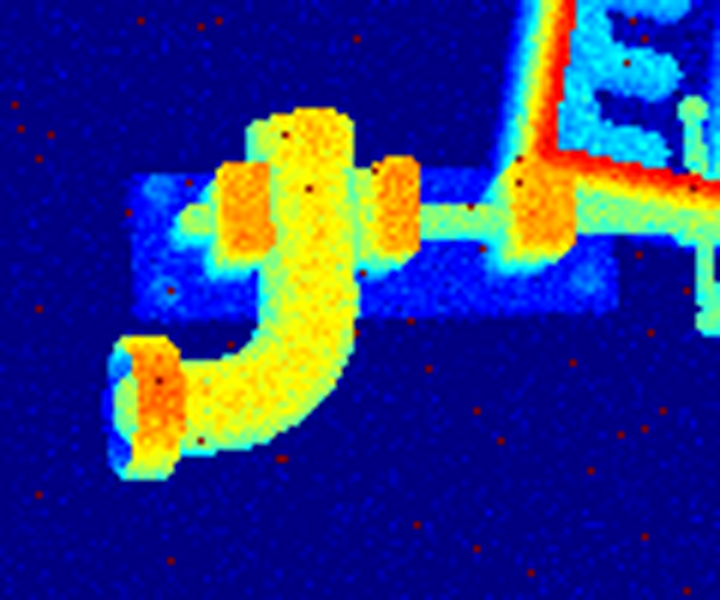

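View pics/bush.png

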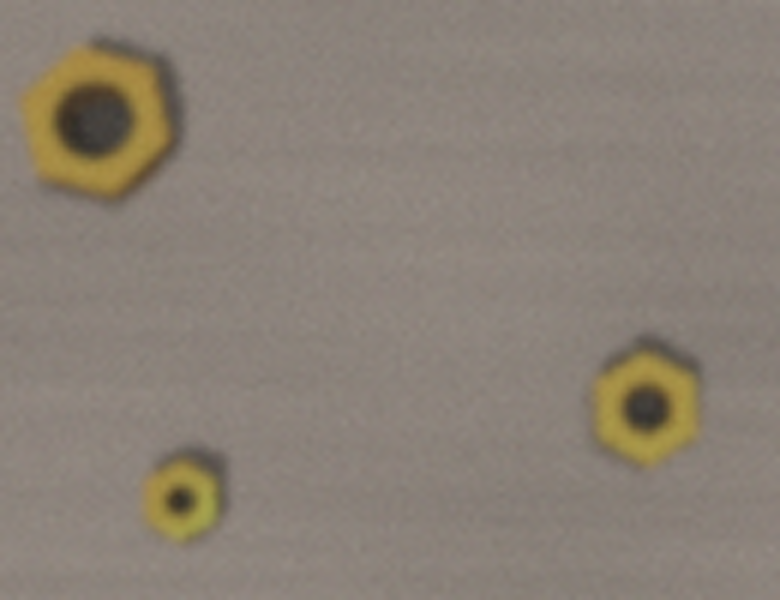

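View pics/gau.png

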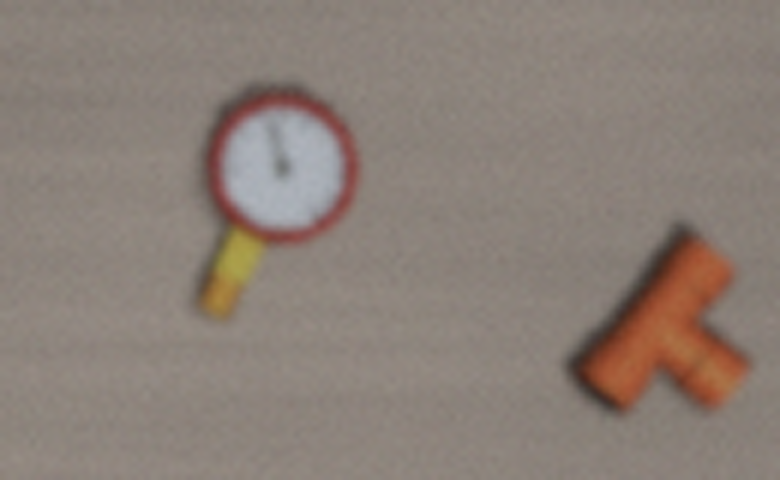

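```bash
cat > m.py <<'E'
from h import *
def bush(C,im,u,v,h,af,w=None):
    w=w or 24
    u,v=int(u),int(v)
    c=C[v-w:v+w,u-w:u+w].reshape(-1,3)
    k=(c[:,2]>h-0.006)&(c[:,2]<h+0.006)
    p=c[k][:,:2]
    p=p[np.linalg.norm(p-np.median(p,0),axis=1)<af*0.75]
    hull=cv2.convexHull((p*1e4).astype(np.float32))[:,0]/1e4
    # hexagon fit: maximise support
    from scipy.optimize import minimize
    # build fit: support-width at angle set, centre from hull centroid
    M=cv2.moments((hull*1e4).astype(np.float32)); cen=np.array([M['m10'],M['m01']])/M['m00']/1e4
    best=min(((sum(((hull-cen)@np.array([np.cos(a+i*np.pi/3),np.sin(a+i*np.pi/3)])).max() for i in range(6))/3),a) for a in np.radians(np.arange(-30,30,.5)))
    ci=[]
    for i in range(6):
        a=best[1]+i*np.pi/3; ci.append(((hull-cen)@[np.cos(a),np.sin(a)]).max())
    A=np.array([[np.cos(best[1]+i*np.pi/3),np.sin(best[1]+i*np.pi/3)] for i in range(6)])
    off=np.linalg.lstsq(np.c_[A,np.ones(6)],np.array(ci),rcond=None)[0]
    return dict(hullc=cen.round(4),hexc=(cen+off[:2]).round(4),med=p.mean(0).round(4),af=round(best[0]*1e3,1),ang=round(np.degrees(best[1]),1),n=len(p),z=np.median(c[k][:,2]).round(4))
E
python3 - <<'E'
from m import *
C=cloud("top",np.load("pics/top0.npy"))
S=cloud("side",np.load("pics/side0.npy"))
for nm,u,v,h,af in[("L",196,185,.034,.052),("M",288,232,.030,.038),("S",211,248,.026,.027)]:
    r=bush(C,None,u,v,h,af); print(nm,r); q=proj("side",np.r_[r['hexc'],h]); print('side',q.round(1),bush(S,None,*q,h,af))
# colour-based centers
# gauge
c=C[205:285,320:385].reshape(-1,3); k=(c[:,2]>.022)&(c[:,2]<.032); p=c[k][:,:2]; p=p[np.linalg.norm(p-np.median(p,0),axis=1)<.04]
print('gauge',p.mean(0),cv2.minEnclosingCircle((p*1e3).astype(np.float32)), np.median(c[k][:,2]))
k=(c[:,2]>.008)&(c[:,2]<.0245); s=c[k][:,:2]; g=p.mean(0); rr=np.linalg.norm(s-g,axis=1); s=s[(rr>.031)&(rr<.07)]
dv=(s-g).mean(0); print('stem dir deg',np.degrees(np.arctan2(dv[1],dv[0])),len(s), ((s-g)@(dv/np.linalg.norm(dv))).max())
# elbow collar
c=C[140:175,395:430].reshape(-1,3)
np.save('pics/el.npy',c)
k=(c[:,2]>.045)&(c[:,2]<.07); p=c[k]
yb=np.arange(-.33,-.2,.004)
for a,b in zip(yb,yb[1:]):
    q=p[(p[:,1]>=a)&(p[:,1]<b)]
    if len(q)>4: print(round(a*1e3),len(q),(q[:,0].min()*1e3).round(1),(q[:,0].max()*1e3).round(1),(q[:,0].mean()*1e3).round(1),(q[:,2].max()*1e3).round(1))
E
```

```text
L {'hullc': array([0.5769, 0.2105]), 'hexc': array([0.5771, 0.2106]), 'med': array([0.5767, 0.2106]), 'af': np.float64(52.5), 'ang': np.float64(-14.0), 'n': 327, 'z': np.float64(0.0328)}
side [236.8 258.7] {'hullc': array([0.5783, 0.2156]), 'hexc': array([0.5783, 0.215 ]), 'med': array([0.5778, 0.2172]), 'af': np.float64(52.7), 'ang': np.float64(-15.0), 'n': 253, 'z': np.float64(0.0324)}
M {'hullc': array([0.4692, 0.0014]), 'hexc': array([0.4693, 0.0016]), 'med': array([0.4691, 0.0015]), 'af': np.float64(37.6), 'ang': np.float64(-23.5), 'n': 195, 'z': np.float64(0.0291)}
side [285.7 208.2] {'hullc': array([0.4711, 0.007 ]), 'hexc': array([0.4713, 0.0074]), 'med': array([0.4705, 0.008 ]), 'af': np.float64(39.1), 'ang': np.float64(-21.0), 'n': 102, 'z': np.float64(0.0276)}
S {'hullc': array([0.4339, 0.1753]), 'hexc': array([0.4339, 0.1753]), 'med': array([0.4339, 0.1753]), 'af': np.float64(26.8), 'ang': np.float64(-30.0), 'n': 111, 'z': np.float64(0.025)}
side [297.2 253.2] {'hullc': array([0.4353, 0.1794]), 'hexc': array([0.4354, 0.1793]), 'med': array([0.4353, 0.1803]), 'af': np.float64(28.3), 'ang': np.float64(-26.0), 'n': 81, 'z': np.float64(0.0242)}
gauge [ 0.46990968 -0.15539127] ((465.4996032714844, -153.8505096435547), 33.23685836791992) 0.024141483430047295
stem dir deg 153.24839950176087 82 0.05929061831608529
-322 15 640.3 681.6 661.1 51.8
-318 32 639.4 682.2 662.8 53.3
-314 24 637.9 682.8 655.0 53.8
-310 27 633.0 665.0 649.1 53.6
-306 19 633.5 663.3 646.4 53.8
-302 23 633.2 660.6 647.1 53.8
-298 23 631.0 661.1 646.2 54.0
-294 22 632.5 658.9 645.7 54.7
-290 23 630.6 655.3 642.0 53.3
-286 13 633.4 656.1 644.7 56.5
-282 20 630.8 656.2 643.5 54.0
-278 11 629.2 655.7 643.1 55.1
-274 26 618.8 661.1 637.4 62.5
-270 37 619.0 666.9 642.5 63.8
-266 40 618.6 667.3 641.2 64.3
-262 37 618.7 666.8 639.8 62.6
-258 37 618.7 668.1 643.8 61.9
```

```bash
cat > el.py <<'E'
from m import *
from scipy.optimize import least_squares
im=cv2.imread("pics/top0.png"); hsv=cv2.cvtColor(im,cv2.COLOR_BGR2HSV)
C=cloud("top",np.load("pics/top0.npy")); C[...,2]+=.0006
sub=np.zeros(im.shape[:2],bool); sub[105:178,393:446]=1
m=sub&((hsv[...,0]<15)&(hsv[...,1]>110))&(C[...,2]>.02)&(C[...,2]<.068)
P=C[m]; print(len(P))
def run(P,th0):
    def res(t,P):
        x0,y0,th,r1,r2,L,zc=t   # axis passes x0,y0 dir th; bend corner at distance L behind along axis
        d=np.array([np.cos(th),np.sin(th)]); n=np.array([-d[1],d[0]])
        q=P[:,:2]-[x0,y0]; s=q@d; w=q@n; z=P[:,2]-zc
        ra=np.hypot(w,z); rb=np.hypot(s+L,z)
        return s,w,ra,rb
    return res
# classify by y: collar1 y>-.277 ; leg1 -.300<y<-.279; leg2 x>.69 and x<.745
def f(t):
    x0,th,yl,r,zc=t
    d=np.array([np.cos(th),np.sin(th)]); n=np.array([-d[1],d[0]])
    q=P[:,:2]-[x0,-.26]; s=q@d; w=q@n; z=P[:,2]-zc
    a=(P[:,1]>-.274)&(P[:,1]<-.256); b=(P[:,1]>-.300)&(P[:,1]<-.280); c=(P[:,0]>.69)&(P[:,0]<.735)
    rb=np.hypot(s-yl,z)
    return np.r_[np.hypot(w,z)[a]-.028,np.hypot(w,z)[b]-r,rb[c]-r]
r=least_squares(f,[.642,np.pi/2,-.07,.019,.034],loss='soft_l1',f_scale=.001)
cov=np.linalg.inv(r.jac.T@r.jac)*.001**2
print(r.x,np.degrees(r.x[1]),np.sqrt(np.diag(cov)))
r2=least_squares(lambda t:f(np.r_[t,.034]),r.x[:4],loss='soft_l1',f_scale=.001); print(r2.x,np.degrees(r2.x[1]))
x0,th,yl,rr,zc=r.x
d=np.array([np.cos(th),np.sin(th)]); n=np.array([-d[1],d[0]])
q=P[:,:2]-[x0,-.26]; s=q@d; w=q@n
rad=np.hypot(w,P[:,2]-zc)
k=(abs(rad-.028)<.004)
print(np.histogram(s[k],bins=np.arange(-.03,.03,.002)))
print(np.sort(s[k])[-15:]*1e3)
k=(P[:,2]>.055);print(np.sort(s[k])[-25:]*1e3)
for v in range(140,175,3): print(v,[ (round(C[v,u,1]*1e3),round(C[v,u,2]*1e3)) for u in range(396,408)])
E
python3 el.py
```

```text
1184
[ 0.644247    1.61425139 -0.07155553  0.01856308  0.03323619] 92.48979165000091 [0.00019949 0.00852328 0.00056021 0.0001353  0.00013841]
[ 0.64446074  1.60469411 -0.07089658  0.01796303] 91.9422001326843
(array([ 0,  0,  0,  0,  0,  0,  0,  0,  9, 14, 17, 18, 20, 21, 21, 20, 22,
       17,  0,  0,  0,  0,  0,  0,  0,  0,  0,  0,  0]), array([-3.00000000e-02, -2.80000000e-02, -2.60000000e-02, -2.40000000e-02,
       -2.20000000e-02, -2.00000000e-02, -1.80000000e-02, -1.60000000e-02,
       -1.40000000e-02, -1.20000000e-02, -1.00000000e-02, -8.00000000e-03,
       -6.00000000e-03, -4.00000000e-03, -2.00000000e-03,  2.77555756e-17,
        2.00000000e-03,  4.00000000e-03,  6.00000000e-03,  8.00000000e-03,
        1.00000000e-02,  1.20000000e-02,  1.40000000e-02,  1.60000000e-02,
        1.80000000e-02,  2.00000000e-02,  2.20000000e-02,  2.40000000e-02,
        2.60000000e-02,  2.80000000e-02]))
[4.24396313 4.28665375 4.38362211 4.38982415 4.43404266 4.49310635
 4.68468336 4.74731406 4.76012076 4.7676835  4.87153631 4.97888442
 5.11972399 5.13906243 5.40391704]
[1.59125482 1.6844661
[... 1309 characters left out ...]
0), (-258, 9), (-256, 26), (-255, 38), (-257, 37), (-260, 38), (-257, 55), (-259, 57), (-261, 58), (-263, 59), (-266, 58)]
164 [(-255, 1), (-257, 1), (-256, 14), (-258, 14), (-261, 15), (-263, 14), (-256, 52), (-258, 53), (-260, 54), (-262, 53), (-265, 51), (-266, 55)]
167 [(-254, 0), (-257, 1), (-256, 15), (-256, 22), (-260, 15), (-256, 40), (-257, 48), (-260, 45), (-261, 48), (-263, 48), (-266, 47), (-269, 44)]
170 [(-255, -2), (-257, -2), (-258, 3), (-262, 0), (-264, 1), (-266, 1), (-268, 2), (-272, -3), (-273, -1), (-276, 0), (-279, -2), (-280, 2)]
173 [(-254, 0), (-257, 0), (-259, 0), (-262, -1), (-264, -3), (-266, -1), (-269, -1), (-270, 3), (-272, 3), (-276, -2), (-277, 3), (-280, 0)]
```

Run:
```python
from h import *
im=cv2.imread("pics/side0.png"); crop("s",im,190,330,120,220,5,"pics/s1.png")
im=cv2.imread("pics/top0.png"); crop("s",im,392,432,132,176,14,"pics/e2.png")
```

```text
(no output)
```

View pics/s1.png

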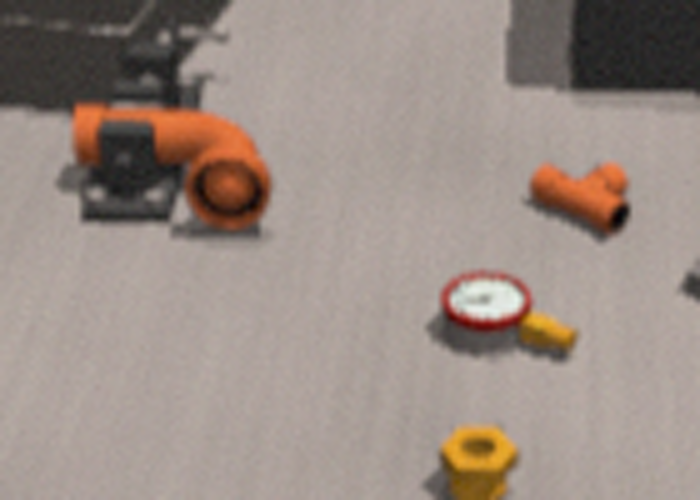

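View pics/e2.png

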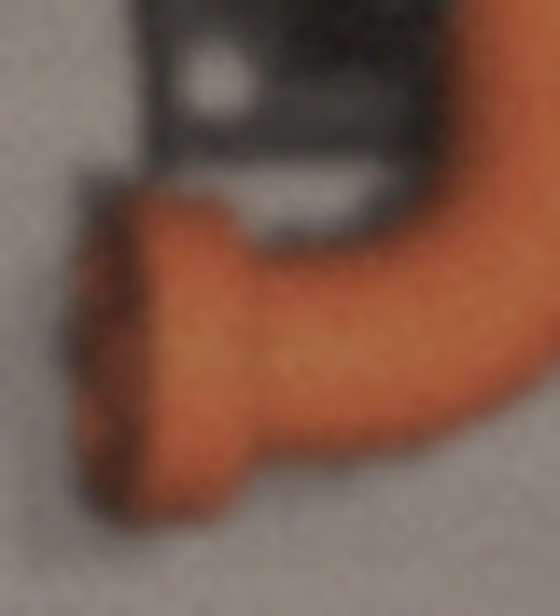

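Run:
```python
from m import *
a=ray("top",402.5,143.3,.006);b=ray("top",481.7,141.7,.006); d=a-b; print(np.degrees(np.arctan2(d[1],d[0])))
C=cloud("top",np.load("pics/top0.npy")); C[...,2]+=.0006
# plate edge fit from depth: for each column find lowest row with z>.003
im=cv2.imread("pics/top0.png"); g=cv2.GaussianBlur(im,(0,0),.8).mean(2)
pts=[]
for u in list(range(404,416))+list(range(446,478)):
    col=g[136:152,u]; gr=np.diff(col); i=np.argmax(gr)
    if 0<i<len(gr)-1:
        o=(gr[i+1]-gr[i-1])/(2*(2*gr[i]-gr[i-1]-gr[i+1])); pts.append(ray("top",u,136+i+.5+o,.005)[:2])
pts=np.array(pts); 
for _ in range(3):
    p=np.polyfit(pts[:,1],pts[:,0],1); e=pts[:,0]-np.polyval(p,pts[:,1]); pts=pts[abs(e)<max(.001,2*e.std())]
print(len(pts),e.std(),90-np.degrees(np.arctan(p[0])))
# elbow leg2 edges by colour: left & right edges of pipe for rows 122..134, z=.034 silhouettes
hsv=cv2.cvtColor(im,cv2.COLOR_BGR2HSV)
red=im[...,2].astype(float)-im[...,0]
red=cv2.GaussianBlur(red,(0,0),.7)
mid=[]
def cross(a,lev,rise):
    for i in range(len(a)-1):
        if (a[i]<lev<=a[i+1]) if rise else (a[i]>=lev>a[i+1]): return i+(lev-a[i])/(a[i+1]-a[i])
lev=45
for v in range(119,138):
    a=red[v,418:446]; l=cross(a,lev,True); r=cross(a,lev,False)
    if l is None or r is None: continue
    A=ray("top",418+l,v,.034);B=ray("top",418+r,v,.034); mid.append([*((A+B)/2)[:2],np.linalg.norm(A-B)])
mid=np.array(mid); print(mid.round(4)); 
k=mid[:,0]>.695; p=np.polyfit(mid[k,0],mid[k,1],1); print('leg2 dir slope deg -> line',90+np.degrees(np.arctan(p[0])))
cm=[]
for u in range(401,424):
    a=red[135:180,u]; t=cross(a,lev,True); b=None
    idx=np.where(a>lev)[0]
    l=idx[0]-1+(lev-a[idx[0]-1])/(a[idx[0]]-a[idx[0]-1]); h=idx[-1]+(a[idx[-1]]-lev)/(a[idx[-1]]-a[idx[-1]+1])
    A=ray("top",u,135+l,.034);B=ray("top",u,135+h,.034); cm.append([u,*((A+B)/2)[:2],np.linalg.norm(A-B)])
print(np.array(cm).round(4))
c=C[205:285,320:385].reshape(-1,3)
k=(c[:,2]>.022)&(c[:,2]<.032); q=c[k][:,:2]; 
for _ in range(3):
    g=np.median(q,0) if _==0 else q.mean(0); q=q[np.linalg.norm(q-g,axis=1)<.031]
h=cv2.convexHull((q*1e4).astype(np.float32)); print('gauge',q.mean(0),[np.array(x)/1e4 for x in cv2.minEnclosingCircle(h)])
```

```text
91.66088009528231
44 0.00027266556066294023 91.69488191719974
[[ 0.7367 -0.331   0.0321]
 [ 0.7343 -0.331   0.0318]
 [ 0.7319 -0.331   0.0315]
 [ 0.7295 -0.3311  0.0316]
 [ 0.7271 -0.3312  0.0319]
 [ 0.7247 -0.3313  0.032 ]
 [ 0.7223 -0.3314  0.0319]
 [ 0.7199 -0.3315  0.0319]
 [ 0.7175 -0.3316  0.0321]
 [ 0.7151 -0.3317  0.0321]
 [ 0.7127 -0.3317  0.0321]
 [ 0.7103 -0.3315  0.0324]
 [ 0.7079 -0.3312  0.0331]
 [ 0.7055 -0.3309  0.0338]
 [ 0.7031 -0.3306  0.0346]
 [ 0.7007 -0.3303  0.0353]
 [ 0.6983 -0.3302  0.0356]
 [ 0.6959 -0.3302  0.0356]
 [ 0.6935 -0.3301  0.0357]]
leg2 dir slope deg -> line 88.94996766834433
[[ 4.010e+02  6.457e-01 -2.585e-01  4.940e-02]
 [ 4.020e+02  6.456e-01 -2.608e-01  5.360e-02]
 [ 4.030e+02  6.456e-01 -2.630e-01  5.450e-02]
 [ 4.040e+02  6.455e-01 -2.653e-01  5.470e-02]
 [ 4.050e+02  6.455e-01 -2.676e-01  5.440e-02]
 [ 4.060e+02  6.456e-01 -2.699e-01  5.400e-02]
 [ 4.070e+02  6.457e-01 -2.722e-01  5.280e-02]
 [ 4.080e+02  6.457e-01 -2.745e-01  4.980e-02]
 [ 4.090e+02  6.458e-01 -2.768e-01  4.440e-02]
 [ 4.100e+02  6.458e-01 -2.791e-01  3.910e-02]
 [ 4.110e+02  6.458e-01 -2.814e-01  3.650e-02]
 [ 4.120e+02  6.459e-01 -2.837e-01  3.600e-02]
 [ 4.130e+02  6.459e-01 -2.860e-01  3.610e-02]
 [ 4.140e+02  6.460e-01 -2.883e-01  3.630e-02]
 [ 4.150e+02  6.462e-01 -2.906e-01  3.630e-02]
 [ 4.160e+02  6.465e-01 -2.930e-01  3.640e-02]
 [ 4.170e+02  6.468e-01 -2.953e-01  3.660e-02]
 [ 4.180e+02  6.474e-01 -2.976e-01  3.680e-02]
 [ 4.190e+02  6.482e-01 -2.999e-01  3.740e-02]
 [ 4.200e+02  6.491e-01 -3.022e-01  3.850e-02]
 [ 4.210e+02  6.502e-01 -3.046e-01  3.980e-02]
 [ 4.220e+02  6.518e-01 -3.069e-01  4.170e-02]
 [ 4.230e+02  6.543e-01 -3.093e-01  4.510e-02]]
gauge [ 0.47028762 -0.15573366] [array([ 0.46964634, -0.15612438]), np.float64(0.02872028503417969)]
```

```bash
cat > go.py <<'E'
import sys
from h import *
s=bot.read_state(); T=R.from_rotvec(s['tcp_rot']); M=T.as_matrix()
yaw=np.degrees(np.arctan2(M[1,1],M[0,1]))
print('t',round(s['time'],2),'pos',s['tool_pos'].round(4),'yaw',yaw.round(2),'tilt',M[:,2].round(4),'w',round(s['width']*85,1),'F',s['wrist_force'].round(1),'j6',np.degrees(s['q'][5]).round(0))
if len(sys.argv)>1:
    x,y,z,a=map(float,sys.argv[1:5]); a=np.radians(a)
    D=np.array([[np.sin(a),np.cos(a),0],[-np.cos(a),np.sin(a),0],[0,0,-1]]).T
    D=np.c_[np.array([np.sin(a),-np.cos(a),0]),np.array([np.cos(a),np.sin(a),0]),np.array([0,0,-1.])]
    print('shift mm',(M.T@(np.array([x,y,z])-s['tool_pos'])*1e3).round(1),'turn',np.degrees(R.from_matrix(M.T@D).as_rotvec()).round(2))
E
python3 go.py .577 .2106 .10 46
python3 - <<'E'
import numpy as np
a=np.radians(72.5);print(np.sin(a),-np.cos(a))
E
```

```text
t 0.1 pos [0.203  0.6431 0.2301] yaw 72.48 tilt [-7.0e-04 -1.9e-03 -1.0e+00] w 84.9 F [-0.   1.6  1. ] j6 -2.0
0.9537169507482269 -0.30070579950427306Traceback (most recent call last):
  File "go.py", line 10, in <module>
    print('shift mm',(M.T@(np.array([x,y,z])-s['tool_pos'])*1e3).round(1),'turn',np.degrees(R.from_matrix(M.T@D).as_rotvec()).round(2))
                                                                                            ~~~~~~~~~~~~~^^^^^^^
  File "scipy/spatial/transform/_rotation.pyx", line 1143, in scipy.spatial.transform._rotation.Rotation.from_matrix
ValueError: Non-positive determinant (left-handed or null coordinate frame) in rotation matrix 0: [[-8.95093930e-01 -4.45877617e-01 -8.59510170e-05]
 [-4.45876832e-01  8.95091956e-01  2.05929051e-03]
 [ 8.41257482e-04 -1.88158200e-03  9.99997876e-01]].
```

```bash
sed -i '/D=np.array/d; s/np.array(\[np.sin(a),-np.cos(a),0\])/np.array([-np.sin(a),np.cos(a),0])/' go.py
python3 go.py .577 .2106 .10 46
```

```text
t 0.1 pos [0.203  0.6431 0.2301] yaw 72.48 tilt [-7.0e-04 -1.9e-03 -1.0e+00] w 84.9 F [-0.   1.6  1. ] j6 -2.0
shift mm [-486.9 -299.5  130.6] turn [-1.200e-01  2.000e-02  2.648e+01]
```

Request:
{"method": "arm_command", "body": {"targets": "-487 -299.5 130 0 0 26.5 1;-487 -299.5 130 0 0 26.5 1;-487 -299.5 130 0 0 26.5 1;-487 -299.5 130 0 0 26.5 1;-487 -299.5 130 0 0 26.5 1;-487 -299.5 130 0 0 26.5 1;-487 -299.5 130 0 0 26.5 1;-487 -299.5 130 0 0 26.5 1;-487 -299.5 130 0 0 26.5 1;-487 -299.5 130 0 0 26.5 1"}}

```text
time: 0.93
tool_pos: [0.4698, 0.3346, 0.1381]
tcp_rot: [-1.177, -2.912, 0.001]
wrist_force: [0.4, 1.1, 0.4]
width: 1.002
```

```bash
python3 go.py .577 .2106 .10 46
```

```text
t 0.93 pos [0.4698 0.3346 0.1381] yaw 45.99 tilt [-5.e-04 -3.e-04 -1.e+00] w 85.2 F [0.4 1.1 0.4] j6 -13.0
shift mm [-163.3  -14.7   38.1] turn [-0.03 -0.01 -0.01]
```

Request:
{"method": "arm_command", "body": {"targets": "-150 -13 35 0 0 0 1;-150 -13 35 0 0 0 1;-150 -13 35 0 0 0 1;-150 -13 35 0 0 0 1;-150 -13 35 0 0 0 1;-150 -13 35 0 0 0 1"}}

```text
time: 1.43
tool_pos: [0.5681, 0.2212, 0.1027]
tcp_rot: [-1.182, -2.909, 0.002]
wrist_force: [-0.1, 0.1, 0.1]
width: 0.998
```

```bash
python3 go.py .577 .2106 .10 46;python3 - <<'E'
from h import *
im,d=bot.read_camera("top"); cv2.imwrite("pics/t1.png",im)
crop("t",im,150,250,140,230,6,"pics/t1c.png")
im,d=bot.read_camera("side"); cv2.imwrite("pics/s2.png",im)
crop("t",im,180,300,200,300,6,"pics/s2c.png")
E
```

```text
t 1.43 pos [0.5681 0.2212 0.1027] yaw 45.78 tilt [-2.3e-03 -5.0e-04 -1.0e+00] w 84.9 F [-0.1  0.1  0.1] j6 -27.0
shift mm [-13.8  -1.4   2.6] turn [-0.11 -0.07 -0.22]
```

View pics/t1.png

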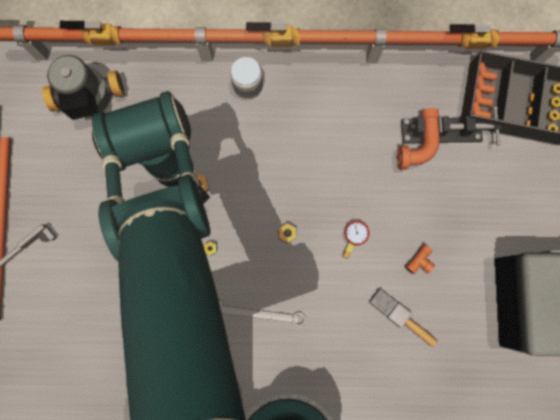

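View pics/s2.png

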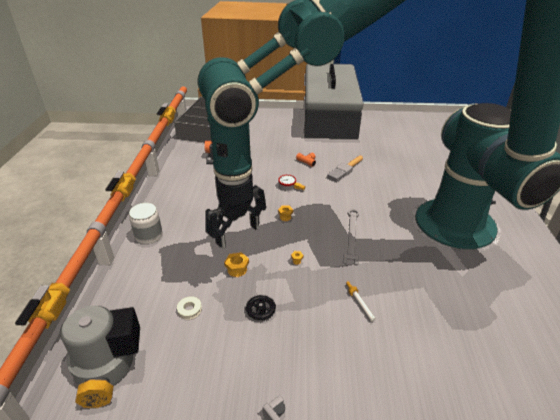

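Request:
{"method": "arm_command", "body": {"targets": "-13.5 -1.5 20 0 0 0 1;-13.5 -1.5 50 0 0 0 1;-13.5 -1.5 75 0 0 0 1;-13.5 -1.5 98 0 0 0 1;-13.5 -1.5 98 0 0 0 1;-13.5 -1.5 98 0 0 0 1", "newtons": 40}}

```text
time: 2.03
tool_pos: [0.5744, 0.2134, 0.0048]
tcp_rot: [-1.173, -2.911, 0.003]
wrist_force: [0.9, 0.6, 0.1]
width: 1.0
```

```bash
python3 go.py .577 .2106 .004 46
```

```text
t 2.03 pos [0.5744 0.2134 0.0048] yaw 46.09 tilt [-3.5e-03 -9.0e-04 -1.0e+00] w 85.0 F [0.9 0.6 0.1] j6 -28.0
shift mm [-3.8 -0.2  0.8] turn [-0.18 -0.11  0.09]
```

Request:
{"method": "arm_command", "body": {"targets": "-3.5 0 0 0 0 0 1;-3.5 0 0 0 0 0 1;-3.5 0 0 0 0 0 1"}}

```text
time: 2.28
tool_pos: [0.5811, 0.2108, 0.0083]
tcp_rot: [1.176, 2.91, 0.004]
wrist_force: [-0.2, -0.7, -0.4]
width: 1.0
```

```bash
python3 go.py .577 .2106 .004 46
python3 - <<'E'
from h import *
im,d=bot.read_camera("side")
crop("t",im,190,300,190,290,7,"pics/s3c.png")
E
```

```text
t 2.28 pos [0.5811 0.2108 0.0083] yaw 46.0 tilt [ 0.004   0.0012 -1.    ] w 85.0 F [-0.2 -0.7 -0.4] j6 -28.0
shift mm [ 2.8 -3.   4.3] turn [ 0.21  0.12 -0.  ]
```

View pics/s3c.png

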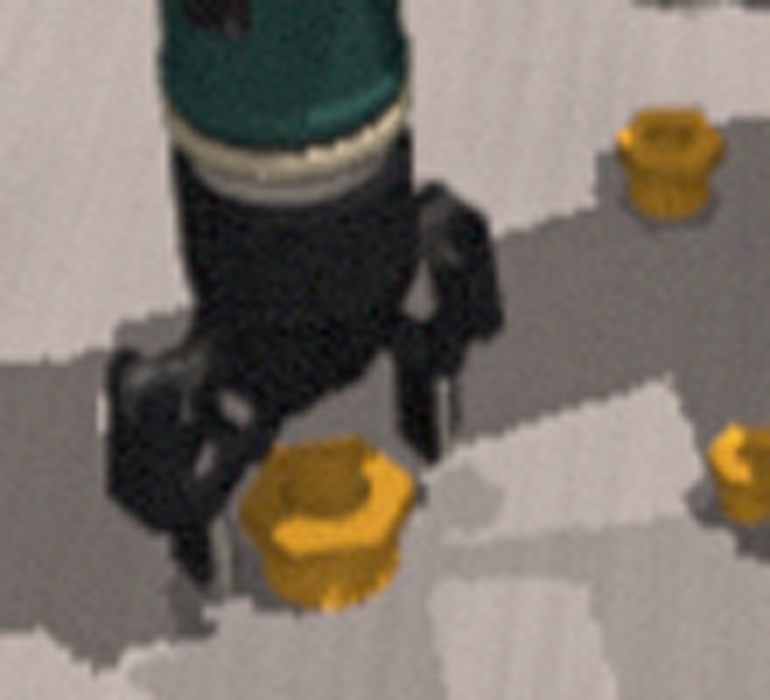

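Request:
{"method": "arm_command", "body": {"targets": "0 0 0 0 0 0 1;0 0 0 0 0 0 1;0 0 0 0 0 0 1"}}

```text
time: 2.58
tool_pos: [0.5794, 0.2101, 0.0064]
tcp_rot: [1.177, 2.912, 0.001]
wrist_force: [-1.1, 0.1, -0.1]
width: 1.0
```

```bash
python3 go.py .577 .2106 .004 46
```

```text
t 2.58 pos [0.5794 0.2101 0.0064] yaw 45.97 tilt [ 6.e-04  2.e-04 -1.e+00] w 85.0 F [-1.1  0.1 -0.1] j6 -28.0
shift mm [ 2.1 -1.3  2.4] turn [ 0.03  0.02 -0.03]
```

Settled. Small correction, then close on the large bushing.

Request:
{"method": "arm_command", "body": {"targets": "2 -1.5 2 0 0 0 1;2 -1.5 2 0 0 0 1;2 -1.5 2 0 0 0 0;2 -1.5 2 0 0 0 0;2 -1.5 2 0 0 0 0;2 -1.5 2 0 0 0 0;2 -1.5 2 0 0 0 0;2 -1.5 2 0 0 0 0;2 -1.5 2 0 0 0 0;2 -1.5 2 0 0 0 0", "newtons": 40}}

```text
time: 3.42
tool_pos: [0.5774, 0.2107, 0.0043]
tcp_rot: [1.177, 2.912, 0.002]
wrist_force: [2.1, 2.5, 1.5]
width: 0.598
```

```bash
python3 go.py .577 .2106 .004 46
```

```text
t 3.42 pos [0.5774 0.2107 0.0043] yaw 45.97 tilt [ 1.4e-03  7.0e-04 -1.0e+00] w 50.9 F [2.1 2.5 1.5] j6 -28.0
shift mm [ 0.2 -0.4  0.3] turn [ 0.08  0.03 -0.03]
```

Request:
{"method": "arm_command", "body": {"targets": "0 0 -15 0 0 0 0;0 0 -35 0 0 0 0;0 0 -60 0 0 0 0;0 0 -80 0 0 0 0;0 0 -80 0 0 0 0;0 0 -80 0 0 0 0", "newtons": 40}}

```text
time: 3.92
tool_pos: [0.5766, 0.2101, 0.0839]
tcp_rot: [1.177, 2.912, 0.0]
wrist_force: [-0.2, 0.1, -4.8]
width: 0.602
```

```bash
python3 go.py .6434 -.209 .084 31.7;  python3 - <<'E'
from h import *
im,d=bot.read_camera("side")
crop("t",im,170,310,170,290,5,"pics/s4c.png")
E
```

```text
t 3.92 pos [0.5766 0.2101 0.0839] yaw 45.98 tilt [ 5.e-04 -1.e-04 -1.e+00] w 51.1 F [-0.2  0.1 -4.8] j6 -28.0
shift mm [-339.3 -255.    -0. ] turn [ 0.02  0.02 14.28]
```

View pics/s4c.png

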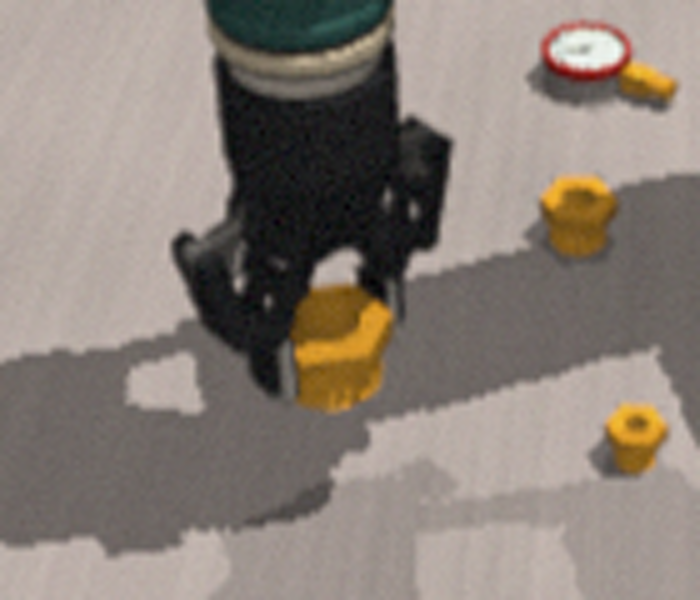

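Request:
{"method": "arm_command", "body": {"targets": "-17 -13 -5 0 0 1 0;-45 -34 -10 0 0 2 0;-78 -59 -10 0 0 4 0;-112 -84 -10 0 0 6 0;-146 -110 -10 0 0 8 0;-180 -135 -10 0 0 10 0;-214 -161 -10 0 0 12 0;-245 -184 -10 0 0 14.3 0;-272 -204 -10 0 0 14.3 0;-295 -222 -10 0 0 14.3 0"}}

```text
time: 4.8
tool_pos: [0.6324, -0.1567, 0.0904]
tcp_rot: [-1.53, -2.738, 0.003]
wrist_force: [0.2, -0.5, -4.1]
width: 0.603
```

Request:
{"method": "arm_command", "body": {"targets": "-18 -13 0 0 0 0 0;-30 -23 0 0 0 0 0;-39 -29 0 0 0 0 0;-44 -33 0 0 0 0 0;-44 -33 0 0 0 0 0;-44 -33 0 0 0 0 0;-44 -33 0 0 0 0 0"}}

```text
time: 5.38
tool_pos: [0.6295, -0.2076, 0.0937]
tcp_rot: [-1.529, -2.744, -0.001]
wrist_force: [0.0, -0.2, -3.6]
width: 0.603
```

```bash
python3 go.py .6434 -.209 .006 31.7
```

```text
t 5.38 pos [ 0.6295 -0.2076  0.0937] yaw 31.74 tilt [-4.e-04  7.e-04 -1.e+00] w 51.2 F [ 0.  -0.2 -3.6] j6 -52.0
shift mm [-8.5 11.1 87.7] turn [ 0.   -0.05  0.04]
```

Request:
{"method": "arm_command", "body": {"targets": "-4 5 10 0 0 0 0;-8.5 11 25 0 0 0 0;-8.5 11 45 0 0 0 0;-8.5 11 60 0 0 0 0;-8.5 11 70 0 0 0 0;-8.5 11 75 0 0 0 0;-8.5 11 75 0 0 0 0;-8.5 11 75 0 0 0 0"}}

```text
time: 6.05
tool_pos: [0.6434, -0.2104, 0.0188]
tcp_rot: [-1.53, -2.743, 0.0]
wrist_force: [-0.2, 0.2, -3.3]
width: 0.603
```

```bash
python3 go.py .6434 -.209 .0045 31.7
```

```text
t 6.05 pos [ 0.6434 -0.2104  0.0188] yaw 31.69 tilt [-2.e-04  1.e-04 -1.e+00] w 51.2 F [-0.2  0.2 -3.3] j6 -52.0
shift mm [ 1.2  0.7 14.3] turn [-0.01 -0.01 -0.01]
```

Request:
{"method": "arm_command", "body": {"targets": "1 0.5 5 0 0 0 0;1 0.5 9 0 0 0 0;1 0.5 12 0 0 0 0;1 0.5 13.5 0 0 0 0;1 0.5 14 0 0 0 0;1 0.5 14 0 0 0 0;1 0.5 14 0 0 0 0;1 0.5 14 0 0 0 0"}}

```text
time: 6.72
tool_pos: [0.6435, -0.2095, 0.0051]
tcp_rot: [1.531, 2.743, 0.0]
wrist_force: [-0.5, -0.3, -3.4]
width: 0.603
```

```bash
python3 go.py .6434 -.209 .0043 31.7
```

```text
t 6.72 pos [ 0.6435 -0.2095  0.0051] yaw 31.68 tilt [ 4.e-04 -1.e-04 -1.e+00] w 51.2 F [-0.5 -0.3 -3.4] j6 -52.0
shift mm [0.5 0.2 0.8] turn [ 0.01  0.02 -0.02]
```

Request:
{"method": "arm_command", "body": {"targets": "0.5 0 0.8 0 0 0 0;0.5 0 1.2 0 0 0 0;0.5 0 1.2 0 0 0 0;0.5 0 1.2 0 0 0 0.75;0.5 0 1.2 0 0 0 0.75;0.5 0 1.2 0 0 0 0.75;0.5 0 1.2 0 0 0 0.75;0.5 0 1.2 0 0 0 0.75"}}

```text
time: 7.38
tool_pos: [0.6433, -0.209, 0.004]
tcp_rot: [1.53, 2.743, 0.0]
wrist_force: [-0.8, -0.0, -0.6]
width: 0.754
```

Request:
{"method": "arm_command", "body": {"targets": "0 0 -15 0 0 0 0.75;0 0 -40 0 0 0 0.75;0 0 -75 0 0 0 0.75;0 0 -110 0 0 0 1;-40 20 -120 0 0 -6 1;-70 50 -120 0 0 -6 1;-90 80 -120 0 0 -6 1;-110 110 -120 0 0 -6 1;-110 110 -120 0 0 -6 1;-110 110 -120 0 0 -6 1"}}

```text
time: 8.22
tool_pos: [0.7956, -0.2445, 0.1229]
tcp_rot: [-1.383, -2.82, 0.0]
wrist_force: [-0.2, 0.4, -0.8]
width: 1.001
```

```bash
python3 go.py .4693 .0015 .06 37.5
python3 - <<'E'
from m import *
im,d=bot.read_camera("top"); cv2.imwrite("pics/t5.png",im); np.save("pics/t5.npy",d)
E
```

```text
t 8.22 pos [ 0.7956 -0.2445  0.1229] yaw 37.73 tilt [-8.e-04  3.e-04 -1.e+00] w 85.1 F [-0.2  0.4 -0.8] j6 -57.0
shift mm [ 394.2 -107.5   63.2] turn [-0.03 -0.04  0.23]
```

View pics/t5.png

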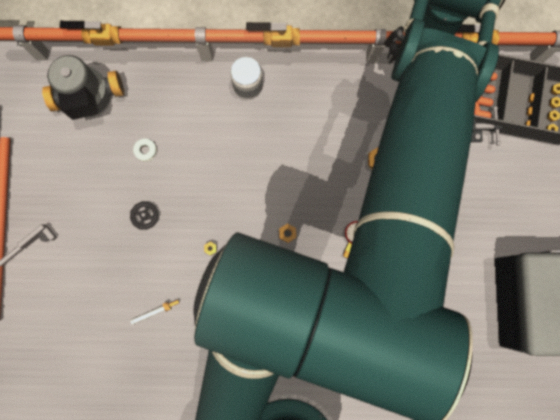

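Request:
{"method": "arm_command", "body": {"targets": "20 -5 0 0 0 0 1;55 -15 0 0 0 0 1;95 -26 0 0 0 0 1;135 -37 0 0 0 0 1;175 -48 0 0 0 0 1;215 -59 0 0 0 0 1;255 -70 0 0 0 0 1;295 -80 0 0 0 0 1;330 -90 0 0 0 0 1;355 -97 0 0 0 0 1"}}

```text
time: 9.1
tool_pos: [0.4957, -0.0217, 0.1239]
tcp_rot: [-1.384, -2.819, 0.0]
wrist_force: [0.5, 0.9, 0.1]
width: 1.001
```

Request:
{"method": "arm_command", "body": {"targets": "20 -5 0 0 0 0 1;32 -9 10 0 0 0 1;37 -10 20 0 0 0 1;39 -10.5 30 0 0 0 1;39 -10.5 35 0 0 0 1;39 -10.5 35 0 0 0 1;39 -10.5 35 0 0 0 1"}}

```text
time: 9.68
tool_pos: [0.4687, 0.0008, 0.0883]
tcp_rot: [-1.386, -2.819, 0.001]
wrist_force: [1.1, 0.9, 0.1]
width: 1.002
```

```bash
python3 go.py .4693 .0015 .004 37.5
python3 - <<'E'
from m import *
im,d=bot.read_camera("top"); cv2.imwrite("pics/t6.png",im); np.save("pics/t6.npy",d)
C=cloud("top",d); print(bush(C,None,373,158,.034,.052))
E
```

```text
t 9.68 pos [0.4687 0.0008 0.0883] yaw 37.64 tilt [-8.e-04 -1.e-04 -1.e+00] w 85.1 F [1.1 0.9 0.1] j6 -41.0
shift mm [ 0.2  0.9 84.3] turn [-0.04 -0.02  0.14]
{'hullc': array([ 0.6416, -0.2099]), 'hexc': array([ 0.6417, -0.2099]), 'med': array([ 0.6412, -0.2101]), 'af': np.float64(52.3), 'ang': np.float64(-29.0), 'n': 328, 'z': np.float64(0.0331)}
```

View pics/t6.png

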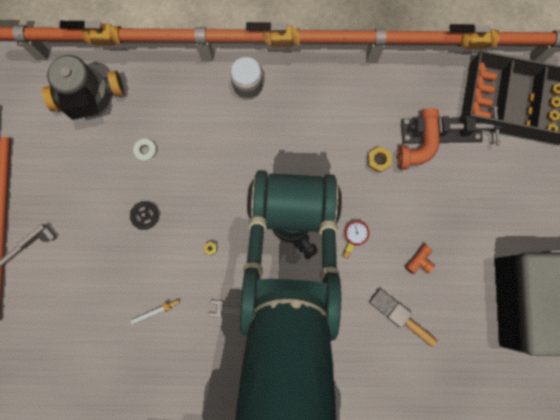

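```bash
python3 go.py .471 .0024 .004 37.5
```

```text
t 9.73 pos [0.4692 0.0008 0.0887] yaw 37.64 tilt [ 0.e+00 -1.e-04 -1.e+00] w 85.1 F [-0.6  0.5 -0. ] j6 -41.0
shift mm [ 0.2  2.4 84.7] turn [-0.    0.01  0.14]
```

Request:
{"method": "arm_command", "body": {"targets": "0 2.5 15 0 0 0 1;0 2.5 40 0 0 0 1;0 2.5 65 0 0 0 1;0 2.5 80 0 0 0 1;0 2.5 84.5 0 0 0 1;0 2.5 84.5 0 0 0 1;0 2.5 84.5 0 0 0 0.6;0 2.5 84.5 0 0 0 0.6"}}

```text
time: 10.4
tool_pos: [0.4722, 0.0026, 0.0055]
tcp_rot: [1.384, 2.817, 0.002]
wrist_force: [0.1, -0.1, 0.6]
width: 0.746
```

```bash
python3 go.py .471 .0024 .004 37.5
python3 - <<'E'
from h import *
im,d=bot.read_camera("side")
crop("t",im,230,350,150,250,6,"pics/s7c.png")
E
```

```text
t 10.4 pos [0.4722 0.0026 0.0055] yaw 37.67 tilt [ 2.6e-03 -2.0e-04 -1.0e+00] w 63.4 F [ 0.1 -0.1  0.6] j6 -40.0
shift mm [ 0.5 -1.1  1.5] turn [0.11 0.1  0.17]
```

View pics/s7c.png

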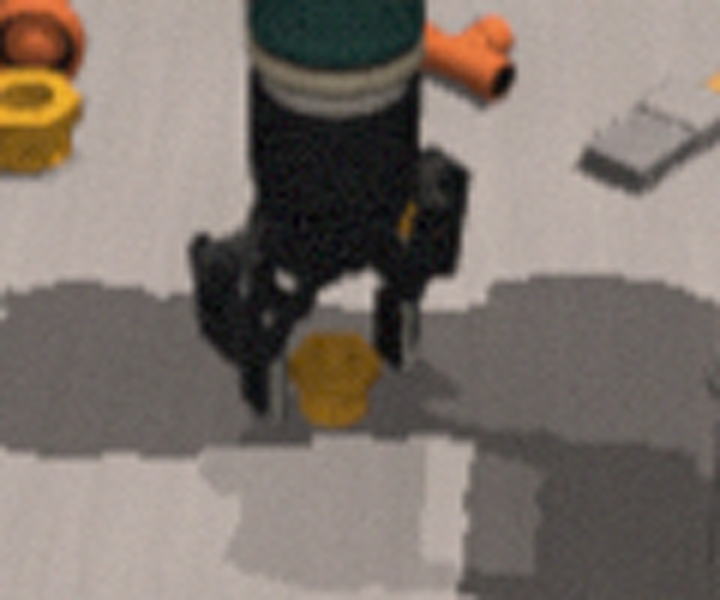

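The mid bushing (crop 335,375) sits between the pads. Close and lift.

Request:
{"method": "arm_command", "body": {"targets": "0 -0.5 1 0 0 0 0.6;0 -0.5 1 0 0 0 0;0 -0.5 1 0 0 0 0;0 -0.5 1 0 0 0 0;0 -0.5 1 0 0 0 0;0 -0.5 1 0 0 0 0;0 -0.5 1 0 0 0 0;0 -0.5 1 0 0 0 0", "newtons": 35}}

```text
time: 11.12
tool_pos: [0.4708, 0.0025, 0.0042]
tcp_rot: [1.385, 2.819, 0.001]
wrist_force: [-1.2, -0.7, 6.1]
width: 0.443
```

```bash
python3 go.py .6432 -.1431 .07 31.7
```

```text
t 11.12 pos [0.4708 0.0025 0.0042] yaw 37.68 tilt [ 1.4e-03 -1.0e-04 -1.0e+00] w 37.6 F [-1.2 -0.7  6.1] j6 -40.0
shift mm [-220.6   47.5  -65.5] turn [0.06 0.05 5.98]
```

Request:
{"method": "arm_command", "body": {"targets": "0 0 -15 0 0 0 0;0 0 -40 0 0 0 0;-15 3 -65 0 0 1 0;-45 10 -75 0 0 3 0;-80 17 -75 0 0 6 0;-115 25 -75 0 0 6 0;-150 32 -75 0 0 6 0;-180 39 -75 0 0 6 0;-200 43 -75 0 0 6 0;-214 46 -75 0 0 6 0"}}

```text
time: 11.95
tool_pos: [0.6388, -0.1405, 0.0778]
tcp_rot: [1.532, 2.742, -0.0]
wrist_force: [0.6, -0.8, -1.2]
width: 0.445
```

Request:
{"method": "arm_command", "body": {"targets": "-5 1 0 0 0 0 0;-7 1 0 0 0 0 0;-7 1 10 0 0 0 0;-7 1 20 0 0 0 0;-7 1 20 0 0 0 0;-7 1 20 0 0 0 0"}}

```text
time: 12.45
tool_pos: [0.6395, -0.143, 0.0562]
tcp_rot: [-1.528, -2.74, 0.002]
wrist_force: [-0.5, 0.1, -1.7]
width: 0.442
```

```bash
python3 go.py .6432 -.1431 .0042 31.7
```

```text
t 12.45 pos [ 0.6395 -0.143   0.0562] yaw 31.72 tilt [-0.0041  0.0011 -1.    ] w 37.6 F [-0.5  0.1 -1.7] j6 -47.0
shift mm [-2.2  3.2 51.9] turn [-0.17 -0.18  0.02]
```

Request:
{"method": "arm_command", "body": {"targets": "-1 1.5 10 0 0 0 0;-1 2 22 0 0 0 0;-1 2 33 0 0 0 0;-1 2 40 0 0 0 0;-1 2 43 0 0 0 0;-1 2 43 0 0 0 0;-1 2 43 0 0 0 0;-1 2 43 0 0 0 0"}}

```text
time: 13.12
tool_pos: [0.6446, -0.1441, 0.0157]
tcp_rot: [1.53, 2.743, 0.0]
wrist_force: [0.8, 0.7, -1.3]
width: 0.443
```

```bash
python3 go.py .6432 -.1431 .0042 31.7
```

```text
t 13.12 pos [ 0.6446 -0.1441  0.0157] yaw 31.67 tilt [ 9.e-04 -2.e-04 -1.e+00] w 37.7 F [ 0.8  0.7 -1.3] j6 -46.0
shift mm [ 1.6 -0.6 11.5] turn [ 0.04  0.04 -0.03]
```

Request:
{"method": "arm_command", "body": {"targets": "1.5 -0.5 4 0 0 0 0;1.5 -0.5 8 0 0 0 0;1.5 -0.5 10 0 0 0 0;1.5 -0.5 11 0 0 0 0;1.5 -0.5 11.5 0 0 0 0;1.5 -0.5 11.5 0 0 0 0;1.5 -0.5 11.5 0 0 0 0"}}

```text
time: 13.7
tool_pos: [0.6426, -0.1428, 0.0043]
tcp_rot: [-1.53, -2.743, 0.0]
wrist_force: [-3.5, 2.4, 5.7]
width: 0.441
```

```bash
python3 go.py .6432 -.1431 .0042 31.7
```

```text
t 13.7 pos [ 0.6426 -0.1428  0.0043] yaw 31.68 tilt [-7.e-04  2.e-04 -1.e+00] w 37.5 F [-3.5  2.4  5.7] j6 -46.0
shift mm [-0.6  0.4  0.1] turn [-0.03 -0.03 -0.02]
```

Request:
{"method": "arm_command", "body": {"targets": "0 0 0 0 0 0 0.6;0 0 0 0 0 0 0.6;0 0 0 0 0 0 0.6;0 0 0 0 0 0 0.6;0 0 -15 0 0 0 0.6;0 0 -40 0 0 0 0.6;0 0 -75 0 0 0 0.8;20 0 -80 0 0 0 0.8;55 -1 -80 0 0 0 0.8;95 -2 -80 0 0 0 0.8"}}

```text
time: 14.53
tool_pos: [0.5935, -0.0639, 0.0869]
tcp_rot: [1.531, 2.737, 0.003]
wrist_force: [-0.4, 1.1, -0.3]
width: 0.803
```

Request:
{"method": "arm_command", "body": {"targets": "40 -1 0 0 0 0 0.8;80 -2 0 0 0 0 0.8;120 -3 0 0 0 0 0.8;160 -4 0 0 0 0 0.8;200 -5 0 0 0 0 0.8;235 -6 0 0 0 0 0.8;260 -7 0 0 0 0 0.8;275 -7 0 0 0 0 0.8;280 -7 5 0 0 0 0.8;280 -7 10 0 0 0 0.8"}}

```text
time: 15.37
tool_pos: [0.4386, 0.1725, 0.0746]
tcp_rot: [1.527, 2.744, 0.003]
wrist_force: [0.8, -0.2, 0.5]
width: 0.799
```

```bash
python3 go.py .4356 .1762 .003 32
python3 - <<'E'
from m import *
im,d=bot.read_camera("top"); cv2.imwrite("pics/t8.png",im); np.save("pics/t8.npy",d)
C=cloud("top",d); print(bush(C,None,373,158,.034,.052)); q=proj("top",[.6415,-.144,.03]); print(q,bush(C,None,*q,.030,.038))
E
```

```text
t 15.37 pos [0.4386 0.1725 0.0746] yaw 31.81 tilt [ 2.3e-03  7.0e-04 -1.0e+00] w 67.9 F [ 0.8 -0.2  0.5] j6 -13.0
shift mm [ 4.7 -0.8 71.6] turn [ 0.14  0.04 -0.19]
{'hullc': array([ 0.6416, -0.2102]), 'hexc': array([ 0.6418, -0.2103]), 'med': array([ 0.6413, -0.21  ]), 'af': np.float64(52.8), 'ang': np.float64(-29.0), 'n': 324, 'z': np.float64(0.0325)}
[350.93302407 158.72980155] {'hullc': array([ 0.641 , -0.1444]), 'hexc': array([ 0.641 , -0.1442]), 'med': array([ 0.6407, -0.1444]), 'af': np.float64(38.4), 'ang': np.float64(26.0), 'n': 193, 'z': np.float64(0.0297)}
```

View pics/t8.png

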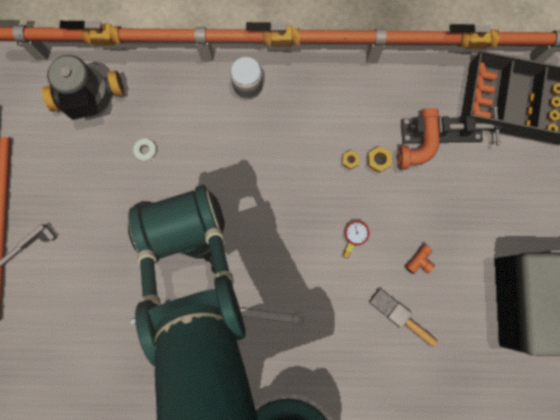

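Request:
{"method": "arm_command", "body": {"targets": "4 -0.5 15 0 0 0 0.8;4 -0.5 40 0 0 0 0.8;4 -0.5 60 0 0 0 0.8;4 -0.5 68 0 0 0 0.7;4 -0.5 70.5 0 0 0 0.6;4 -0.5 70.5 0 0 0 0.6;4 -0.5 70.5 0 0 0 0.6;4 -0.5 70.5 0 0 0 0.6"}}

```text
time: 16.08
tool_pos: [0.4372, 0.1748, 0.0044]
tcp_rot: [1.531, 2.742, 0.003]
wrist_force: [0.3, -0.6, -0.4]
width: 0.599
```

```bash
python3 go.py .4356 .1762 .003 32
python3 - <<'E'
from h import *
im,d=bot.read_camera("side")
crop("t",im,230,350,180,280,6,"pics/s9c.png")
E
```

```text
t 16.08 pos [0.4372 0.1748 0.0044] yaw 31.65 tilt [ 2.3e-03  7.0e-04 -1.0e+00] w 51.0 F [ 0.3 -0.6 -0.4] j6 -13.0
shift mm [ 2.1 -0.6  1.4] turn [ 0.13  0.03 -0.35]
```

View pics/s9c.png

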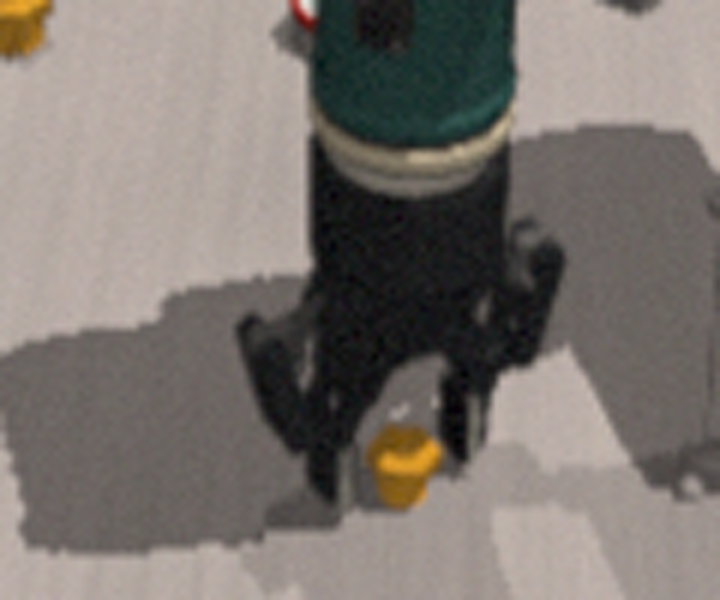

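Request:
{"method": "arm_command", "body": {"targets": "2 -0.5 0.5 0 0 0 0.6;2 -0.5 0.5 0 0 0 0.4;2 -0.5 0.5 0 0 0 0;2 -0.5 0.5 0 0 0 0;2 -0.5 0.5 0 0 0 0;2 -0.5 0.5 0 0 0 0;2 -0.5 0.5 0 0 0 0;2 -0.5 0.5 0 0 0 0;2 -0.5 0.5 0 0 0 0", "newtons": 30}}

```text
time: 16.88
tool_pos: [0.4345, 0.1763, 0.0032]
tcp_rot: [1.531, 2.743, 0.001]
wrist_force: [-1.9, 0.8, 5.7]
width: 0.31
```

```bash
python3 go.py .6416 -.0902 .08 31.7
```

```text
t 16.88 pos [0.4345 0.1763 0.0032] yaw 31.68 tilt [ 3.e-04  3.e-04 -1.e+00] w 26.3 F [-1.9  0.8  5.7] j6 -13.0
shift mm [-335.5   36.3  -76.8] turn [ 0.02 -0.01 -0.02]
```

Request:
{"method": "arm_command", "body": {"targets": "0 0 -15 0 0 0 0;0 0 -40 0 0 0 0;-15 2 -65 0 0 0 0;-45 5 -75 0 0 0 0;-85 9 -75 0 0 0 0;-125 13 -75 0 0 0 0;-165 18 -75 0 0 0 0;-205 22 -75 0 0 0 0;-245 26 -75 0 0 0 0;-280 30 -75 0 0 0 0"}}

```text
time: 17.72
tool_pos: [0.6078, -0.0488, 0.0771]
tcp_rot: [1.532, 2.743, -0.0]
wrist_force: [0.8, 0.2, -0.2]
width: 0.304
```

Request:
{"method": "arm_command", "body": {"targets": "-25 3 0 0 0 0 0;-40 4.5 0 0 0 0 0;-50 5.5 0 0 0 0 0;-54 6 5 0 0 0 0;-55 6 15 0 0 0 0;-55 6 25 0 0 0 0;-55 6 25 0 0 0 0;-55 6 25 0 0 0 0"}}

```text
time: 18.38
tool_pos: [0.6385, -0.0886, 0.0506]
tcp_rot: [-1.527, -2.741, 0.002]
wrist_force: [0.3, 0.8, -0.9]
width: 0.308
```

```bash
python3 go.py .6415 -.0905 .0033 31.7
```

```text
t 18.38 pos [ 0.6385 -0.0886  0.0506] yaw 31.76 tilt [-4.2e-03  9.0e-04 -1.0e+00] w 26.2 F [ 0.3  0.8 -0.9] j6 -42.0
shift mm [-3.3  1.7 47.3] turn [-0.18 -0.17  0.06]
```

Request:
{"method": "arm_command", "body": {"targets": "-2 0.5 10 0 0 0 0;-2 0.5 22 0 0 0 0;-2 0.5 31 0 0 0 0;-2 0.5 36 0 0 0 0;-2 0.5 38 0 0 0 0;-2 0.5 38 0 0 0 0;-2 0.5 38 0 0 0 0;-2 0.5 38 0 0 0 0"}}

```text
time: 19.05
tool_pos: [0.6428, -0.0917, 0.0152]
tcp_rot: [1.53, 2.743, 0.001]
wrist_force: [-0.4, -0.2, -1.0]
width: 0.308
```

```bash
python3 go.py .6415 -.0905 .0033 31.7
```

```text
t 19.05 pos [ 0.6428 -0.0917  0.0152] yaw 31.67 tilt [ 9.e-04 -2.e-04 -1.e+00] w 26.2 F [-0.4 -0.2 -1. ] j6 -42.0
shift mm [ 1.7 -0.5 11.9] turn [ 0.04  0.04 -0.03]
```

Request:
{"method": "arm_command", "body": {"targets": "1.2 -0.3 4 0 0 0 0;1.2 -0.3 8 0 0 0 0;1.2 -0.3 10.5 0 0 0 0;1.2 -0.3 11.5 0 0 0 0;1.2 -0.3 11.5 0 0 0 0;1.2 -0.3 11.5 0 0 0 0;1.2 -0.3 11.5 0 0 0 0"}}

```text
time: 19.63
tool_pos: [0.6412, -0.0907, 0.0033]
tcp_rot: [-1.531, -2.743, 0.0]
wrist_force: [-2.2, 0.1, 2.7]
width: 0.308
```

```bash
python3 go.py .6415 -.0905 .0033 31.7
```

```text
t 19.63 pos [ 0.6412 -0.0907  0.0033] yaw 31.68 tilt [-4.e-04  1.e-04 -1.e+00] w 26.1 F [-2.2  0.1  2.7] j6 -42.0
shift mm [ 0.   0.3 -0. ] turn [-0.02 -0.02 -0.02]
```

Request:
{"method": "arm_command", "body": {"targets": "0 0 0 0 0 0 0.48;0 0 0 0 0 0 0.48;0 0 0 0 0 0 0.48;0 0 0 0 0 0 0.48;0 0 -15 0 0 0 0.48;0 0 -40 0 0 0 0.48;0 0 -75 0 0 5 0.8;5 -15 -90 0 0 12 1;11 -40 -90 0 0 19 1;19 -75 -90 0 0 26 1"}}

```text
time: 20.47
tool_pos: [0.5708, -0.1142, 0.096]
tcp_rot: [2.11, 2.32, 0.006]
wrist_force: [-0.0, -0.8, -0.8]
width: 0.996
```

Run:
```python
from m import *
im=cv2.imread("pics/t8.png"); d=np.load("pics/t8.npy")
C=cloud("top",d); C[...,2]+=.0006
crop("t",im,335,375,215,262,14,"pics/g8.png")
hsv=cv2.cvtColor(im,cv2.COLOR_BGR2HSV)
sub=np.s_[210:265,335:380]
H,S,V=[hsv[...,i] for i in range(3)]
yel=np.zeros(H.shape,bool); yel[sub]=((H>12)&(H<40)&(S>90))[sub]
v,u=np.where(yel); P=np.array([ray("top",a,b,.018)[:2] for a,b in zip(u,v)])
c=C[sub].reshape(-1,3); k=(c[:,2]>.021)&(c[:,2]<.032); q=c[k][:,:2]
for _ in range(4):
    g=np.median(q,0) if _==0 else q.mean(0); q=q[np.linalg.norm(q-g,axis=1)<.031]
print('g',g,len(q))
r=np.linalg.norm(P-g,axis=1); P=P[(r<.07)&(r>.029)]; print(len(P))
m=P.mean(0); dv=m-g; print('dir centre->stem',np.degrees(np.arctan2(dv[1],dv[0])))
vx,vy,_,_=cv2.fitLine((P*1e3).astype(np.float32),cv2.DIST_L2,0,.01,.01)[:,0]; print('fitline',np.degrees(np.arctan2(vy,vx)),((P-g)@(dv/np.linalg.norm(dv))).max())
# red+white disc by colour
red=np.zeros(H.shape,bool); red[sub]=(((H<10)|(H>165))&(S>90))[sub]
v,u=np.where(red); e=cv2.fitEllipse(np.c_[u,v].astype(np.float32)); print(e,ray("top",*e[0],.025))
```

```text
g [ 0.47059976 -0.15617916] 444
86
dir centre->stem 151.64790100949926
fitline -23.679533 0.06044228119229599
((356.6841735839844, 232.53286743164062), (23.10509490966797, 23.68534278869629), 119.63387298583984) [ 0.47144962 -0.15536977  0.025     ]
```

View pics/g8.png

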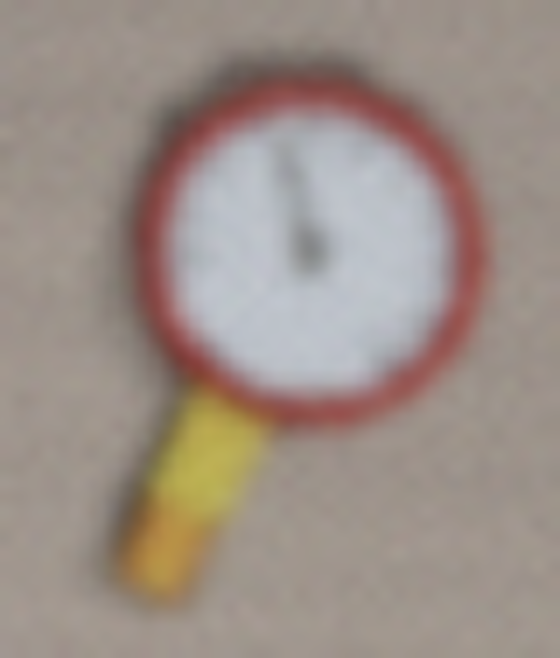

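```bash
python3 go.py .4726 -.1546 .08 -117
```

```text
t 20.47 pos [ 0.5708 -0.1142  0.096 ] yaw 5.43 tilt [ 0.007  -0.0014 -1.    ] w 84.6 F [-0.  -0.8 -0.8] j6 -19.0
shift mm [ -30.9 -101.7   15.4] turn [  0.36  -0.35 122.43]
```

Request:
{"method": "arm_command", "body": {"targets": "-10 -30 0 0 0 7 1;-20 -60 0 0 0 14 1;-27 -85 0 0 0 21 1;-31 -100 0 0 0 28 1;-31 -102 0 0 0 35 1;-31 -102 0 0 0 42 1;-31 -102 0 0 0 49 1;-31 -102 0 0 0 56 1;-31 -102 0 0 0 63 1;-31 -102 0 0 0 70 1"}}

```text
time: 21.3
tool_pos: [0.4692, -0.155, 0.0933]
tcp_rot: [3.065, 0.689, 0.001]
wrist_force: [0.9, -0.3, 0.2]
width: 1.0
```

Request:
{"method": "arm_command", "body": {"targets": "0 0 0 0 0 7 1;0 0 0 0 0 14 1;0 0 0 0 0 21 1;0 0 0 0 0 28 1;0 0 0 0 0 35 1;0 0 0 0 0 42 1;0 0 0 0 0 49 1;0 0 0 0 0 52.4 1;0 0 0 0 0 52.4 1;0 0 0 0 0 52.4 1"}}

```text
time: 22.13
tool_pos: [0.4692, -0.1549, 0.0933]
tcp_rot: [3.057, -0.723, 0.0]
wrist_force: [-0.7, 0.2, -0.0]
width: 0.999
```

```bash
python3 go.py .4726 -.1546 -.001 -117
python3 - <<'E'
from m import *
im,d=bot.read_camera("top"); cv2.imwrite("pics/t10.png",im); np.save("pics/t10.npy",d)
C=cloud("top",d)
for X,h,af in [([.6418,-.21,.034],.034,.052),([.641,-.1443,.03],.03,.038),([.64,-.092,.026],.026,.027)]: print(bush(C,None,*proj("top",X).round(),h,af,w=int(af*400)))
E
```

```text
t 22.13 pos [ 0.4692 -0.1549  0.0933] yaw -116.61 tilt [ 3.e-04 -1.e-04 -1.e+00] w 84.9 F [-0.7  0.2 -0. ] j6 95.0
shift mm [ 2.9 -1.8 94.3] turn [-0.   -0.02  0.39]
{'hullc': array([ 0.6444, -0.2155]), 'hexc': array([ 0.6424, -0.2162]), 'med': array([ 0.6479, -0.212 ]), 'af': np.float64(58.3), 'ang': np.float64(-28.0), 'n': 247, 'z': np.float64(0.0332)}
{'hullc': array([ 0.6412, -0.1439]), 'hexc': array([ 0.6413, -0.1442]), 'med': array([ 0.6407, -0.1438]), 'af': np.float64(38.7), 'ang': np.float64(29.0), 'n': 194, 'z': np.float64(0.0293)}
{'hullc': array([ 0.6398, -0.0913]), 'hexc': array([ 0.6397, -0.0916]), 'med': array([ 0.6394, -0.0913]), 'af': np.float64(26.8), 'ang': np.float64(-20.0), 'n': 101, 'z': np.float64(0.0249)}
```

View pics/t10.png

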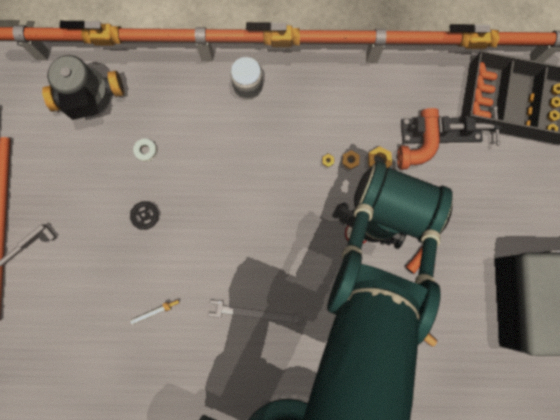

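Request:
{"method": "arm_command", "body": {"targets": "3 -2 20 0 0 0 1;3 -2 45 0 0 0 1;3 -2 70 0 0 0 1;3 -2 84 0 0 0 1;3 -2 90 0 0 0 1;3 -2 90 0 0 0 1;3 -2 90 0 0 0 1;3 -2 90 0 0 0 1", "newtons": 20}}

```text
time: 22.85
tool_pos: [0.474, -0.1549, 0.0044]
tcp_rot: [3.056, -0.725, 0.004]
wrist_force: [0.2, 0.7, 0.2]
width: 0.998
```

```bash
python3 go.py .4726 -.1546 -.0005 -117
python3 - <<'E'
from h import *
im,d=bot.read_camera("side")
crop("t",im,230,350,120,220,6,"pics/s11c.png")
E
```

```text
t 22.85 pos [ 0.474  -0.1549  0.0044] yaw -116.7 tilt [ 2.2e-03 -8.0e-04 -1.0e+00] w 84.8 F [0.2 0.7 0.2] j6 96.0
shift mm [-1.4  0.3  4.9] turn [-0.01 -0.13  0.3 ]
```

View pics/s11c.png

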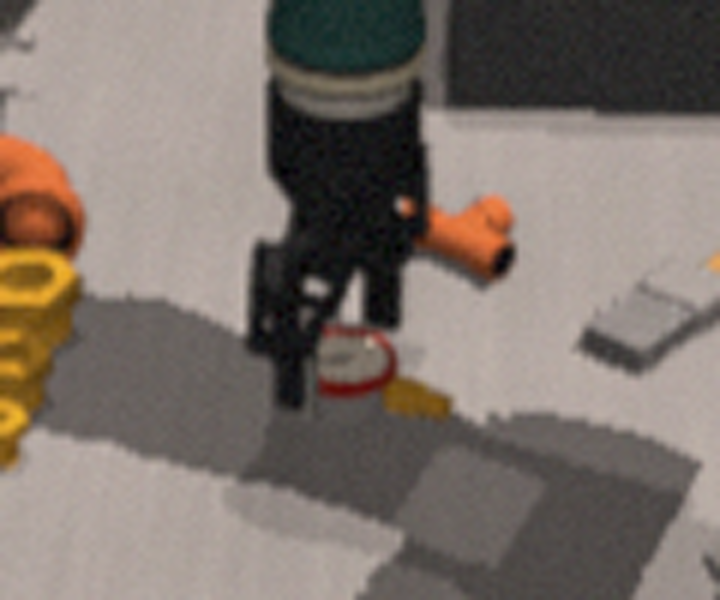

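Run:
```python
from h import *
s=bot.read_state(); M=R.from_rotvec(s['tcp_rot']).as_matrix(); p=s['tool_pos']
off=lambda X:((proj("side",X)-[230,120])*6+2.5).round()
for y in(-.05,-.0425,.0425,.05): print(y,off(p+M@[0,y,-.013]))
print('mid',off(p+M@[0,0,-.013]),'gauge top centre expected',off([.4726,-.1546,.026]))
```

```text
-0.05 [291. 413.]
-0.0425 [299. 406.]
0.0425 [379. 326.]
0.05 [386. 320.]
mid [340. 365.] gauge top centre expected [343. 352.]
```

Request:
{"method": "arm_command", "body": {"targets": "-0.5 0 3.5 0 0 0 1;-0.5 0 4 0 0 0 0.75;-0.5 0 4 0 0 0 0.7;-0.5 0 4 0 0 0 0;-0.5 0 4 0 0 0 0;-0.5 0 4 0 0 0 0;-0.5 0 4 0 0 0 0;-0.5 0 4 0 0 0 0;-0.5 0 4 0 0 0 0;-0.5 0 4 0 0 0 0", "newtons": 22}}

```text
time: 23.73
tool_pos: [0.4724, -0.1543, -0.0004]
tcp_rot: [3.057, -0.726, 0.0]
wrist_force: [-1.6, 0.4, 5.3]
width: 0.649
```

```bash
python3 go.py .4726 -.1546 -.0005 -117
python3 - <<'E'
from h import *
im,d=bot.read_camera("side")
crop("t",im,230,350,120,220,6,"pics/s12c.png")
E
```

```text
t 23.73 pos [ 4.724e-01 -1.543e-01 -4.000e-04] yaw -116.72 tilt [ 2.e-04 -1.e-04 -1.e+00] w 55.1 F [-1.6  0.4  5.3] j6 96.0
shift mm [0.3 0.2 0.1] turn [ 0.   -0.01  0.28]
```

View pics/s12c.png

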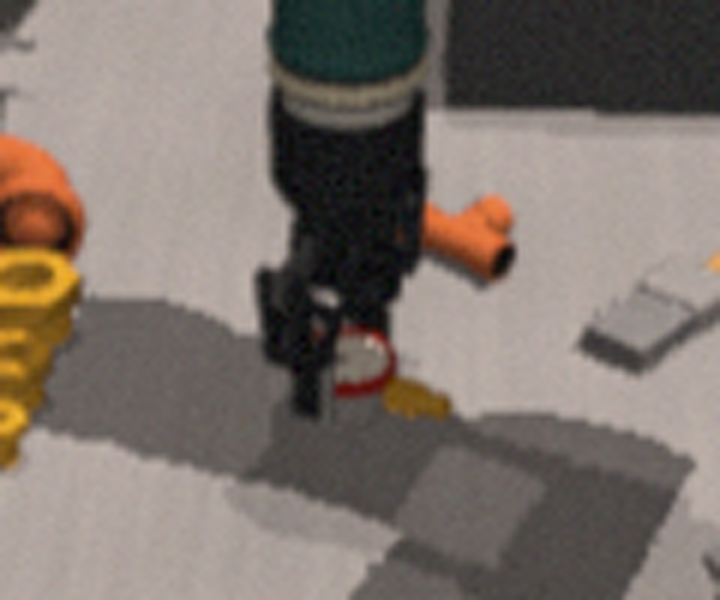

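Request:
{"method": "arm_command", "body": {"targets": "0 0 -3 0 0 0 0;0 0 -10 0 0 0 0;0 0 -25 0 0 0 0;0 0 -45 0 0 0 0;0 0 -60 0 0 -4 0;0 0 -65 0 0 -10 0;0 0 -65 0 0 -16 0;0 0 -65 0 0 -22 0;0 0 -65 0 0 -28 0;0 0 -65 0 0 -34 0"}}

```text
time: 24.62
tool_pos: [0.4722, -0.1541, 0.0644]
tcp_rot: [-3.135, -0.208, -0.0]
wrist_force: [0.2, -0.1, -1.1]
width: 0.648
```

```bash
python3 go.py .6385 .0033 .06 1.7
python3 - <<'E'
from h import *
im,d=bot.read_camera("side")
crop("t",im,210,350,100,220,5,"pics/s13c.png")
E
```

```text
t 24.62 pos [ 0.4722 -0.1541  0.0644] yaw -82.42 tilt [ 1.e-04  0.e+00 -1.e+00] w 55.1 F [ 0.2 -0.1 -1.1] j6 61.0
shift mm [ 185.6 -134.1    4.4] turn [  0.    -0.   -84.12]
```

View pics/s13c.png

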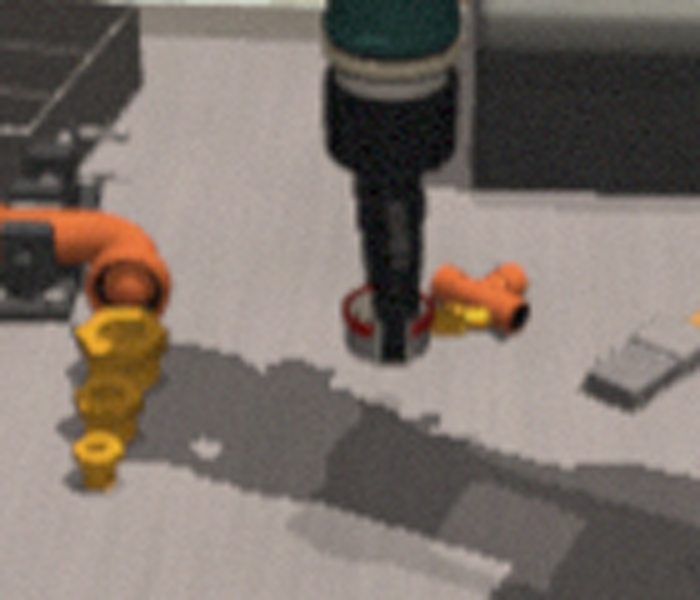

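Request:
{"method": "arm_command", "body": {"targets": "8 -6 0 0 0 -7 0;25 -18 0 0 0 -14 0;48 -35 0 0 0 -21 0;72 -52 0 0 0 -28 0;96 -70 0 0 0 -35 0;120 -87 0 0 0 -42 0;142 -103 0 0 0 -49 0;160 -116 0 0 0 -56 0;174 -126 0 0 0 -63 0;182 -131 0 0 0 -70 0"}}

```text
time: 25.5
tool_pos: [0.6378, 0.0006, 0.0642]
tcp_rot: [2.449, 1.968, 0.002]
wrist_force: [-0.3, -0.8, 0.1]
width: 0.646
```

Request:
{"method": "arm_command", "body": {"targets": "0 0 0 0 0 -6 0;0 0 0 0 0 -11 0;0 0 0 0 0 -14.1 0;0 0 0 0 0 -14.1 0;0 0 0 0 0 -14.1 0"}}

```text
time: 25.92
tool_pos: [0.636, -0.0011, 0.064]
tcp_rot: [-2.198, -2.244, 0.0]
wrist_force: [-0.8, -1.2, -0.9]
width: 0.645
```

```bash
python3 go.py .6385 .0033 .00 1.7
```

```text
t 25.92 pos [ 0.636  -0.0011  0.064 ] yaw 1.21 tilt [-5.e-04  1.e-04 -1.e+00] w 54.8 F [-0.8 -1.2 -0.9] j6 -4.0
shift mm [ 4.4  2.6 64. ] turn [-0.03 -0.   -0.49]
```

Request:
{"method": "arm_command", "body": {"targets": "2 1 8 0 0 -0.5 0;4 2 20 0 0 -0.5 0;4 2 32 0 0 -0.5 0;4 2 42 0 0 -0.5 0;4 2 48 0 0 -0.5 0;4 2 50 0 0 -0.5 0;4 2 50 0 0 -0.5 0;4 2 50 0 0 -0.5 0;4 2 50 0 0 -0.5 0"}}

```text
time: 26.67
tool_pos: [0.6388, 0.0028, 0.0148]
tcp_rot: [2.184, 2.257, 0.001]
wrist_force: [1.1, -0.3, -1.0]
width: 0.644
```

```bash
python3 go.py .6385 .0033 -.0004 1.7;  python3 - <<'E'
from h import *
im,d=bot.read_camera("side")
crop("t",im,170,310,130,250,5,"pics/s14c.png")
im,d=bot.read_camera("top")
crop("t",im,230,390,120,240,5,"pics/t14c.png")
E
```

```text
t 26.67 pos [0.6388 0.0028 0.0148] yaw 1.87 tilt [ 1.3e-03 -1.0e-04 -1.0e+00] w 54.7 F [ 1.1 -0.3 -1. ] j6 -4.0
shift mm [ 0.6 -0.3 15.2] turn [0.07 0.01 0.17]
```

View pics/s14c.png

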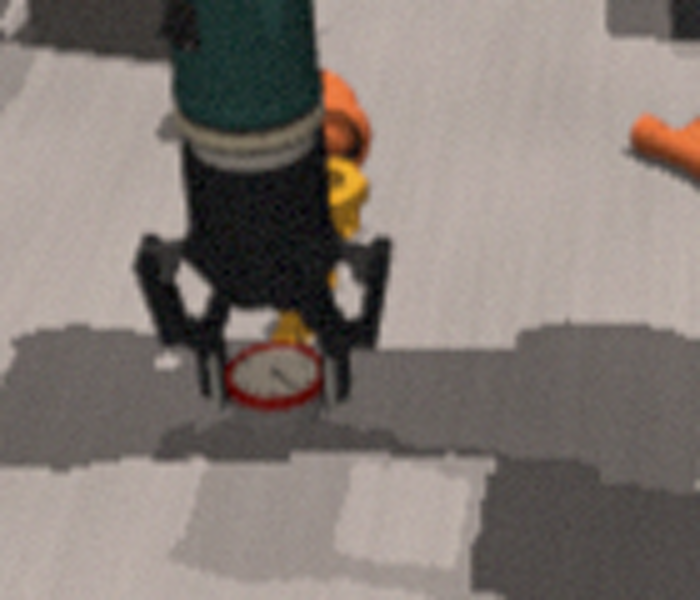

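View pics/t14c.png

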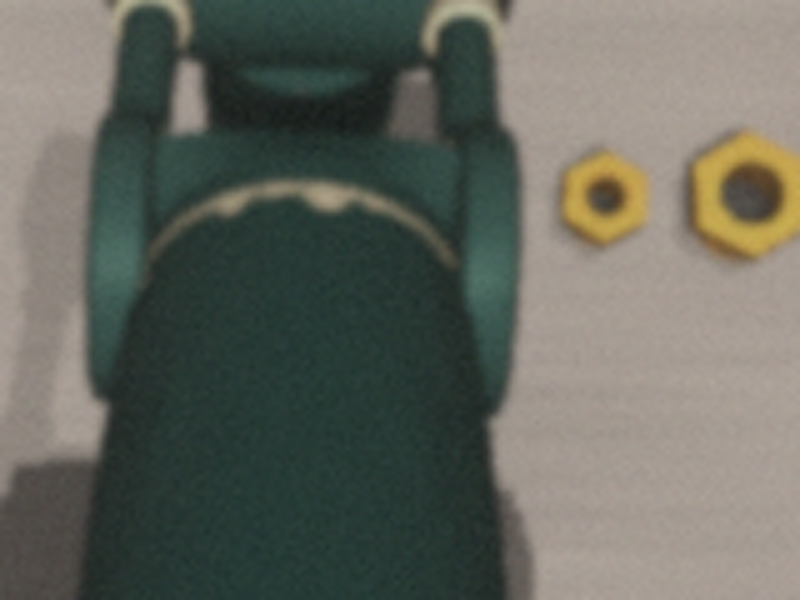

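Gauge hovers ~15 mm above the shelf, level, stem pointing back to the run. Lower slowly.

Request:
{"method": "arm_command", "body": {"targets": "0.5 0 4 0 0 0 0;0.5 0 8 0 0 0 0;0.5 0 11 0 0 0 0;0.5 0 13 0 0 0 0;0.5 0 14 0 0 0 0;0.5 0 14.5 0 0 0 0;0.5 0 14.5 0 0 0 0;0.5 0 14.5 0 0 0 0"}}

```text
time: 27.43
tool_pos: [0.6383, 0.0033, -0.0003]
tcp_rot: [2.184, 2.257, 0.001]
wrist_force: [0.5, 0.2, -1.3]
width: 0.644
```

```bash
python3 go.py .6385 .0033 -.0004 1.7
```

```text
t 27.43 pos [ 6.383e-01  3.300e-03 -3.000e-04] yaw 1.88 tilt [ 5.e-04 -0.e+00 -1.e+00] w 54.8 F [ 0.5  0.2 -1.3] j6 -4.0
shift mm [-0.   0.2  0.1] turn [0.03 0.   0.18]
```

Request:
{"method": "arm_command", "body": {"targets": "0 0 0.5 0 0 0 0;0 0 0.8 0 0 0 0;0 0 1.0 0 0 0 0;0 0 1.0 0 0 0 0;0 0 1.0 0 0 0 0"}}

```text
time: 27.85
tool_pos: [0.6384, 0.0033, -0.0004]
tcp_rot: [2.184, 2.257, 0.0]
wrist_force: [-2.4, 0.3, 5.6]
width: 0.644
```

Request:
{"method": "arm_command", "body": {"targets": "0 0 -0.5 0 0 0 0.7;0 0 -0.5 0 0 0 0.75;0 0 -0.5 0 0 0 0.8;0 0 -0.5 0 0 0 0.85;0 0 -0.5 0 0 0 0.85;0 0 -0.5 0 0 0 0.85"}}

```text
time: 28.35
tool_pos: [0.6381, 0.0033, -0.0009]
tcp_rot: [-2.185, -2.258, 0.0]
wrist_force: [-0.7, -1.0, -0.7]
width: 0.851
```

Request:
{"method": "arm_command", "body": {"targets": "0 0 -10 0 0 0 0.85;0 0 -30 0 0 0 0.85;0 0 -60 0 0 0 0.85;0 0 -90 0 0 0 1;25 -15 -100 0 0 0 1;60 -40 -100 0 0 0 1;95 -65 -100 0 0 0 1;130 -85 -100 0 0 0 1;150 -95 -100 0 0 0 1;160 -100 -100 0 0 0 1"}}

```text
time: 29.18
tool_pos: [0.5309, 0.1625, 0.0999]
tcp_rot: [-2.181, -2.26, -0.001]
wrist_force: [-0.5, 0.2, -0.9]
width: 1.0
```

```bash
python3 go.py .6385 .0033 -.0004 1.7;  python3 - <<'E'
from m import *
im,d=bot.read_camera("top"); cv2.imwrite("pics/t15.png",im); np.save("pics/t15.npy",d)
crop("t",im,265,425,110,210,5,"pics/t15c.png")
E
```

```text
t 29.18 pos [0.5309 0.1625 0.0999] yaw 2.02 tilt [-2.e-04  8.e-04 -1.e+00] w 85.0 F [-0.5  0.2 -0.9] j6 12.0
shift mm [-162.9  101.9  100.2] turn [-0.01 -0.05  0.32]
```

View pics/t15c.png

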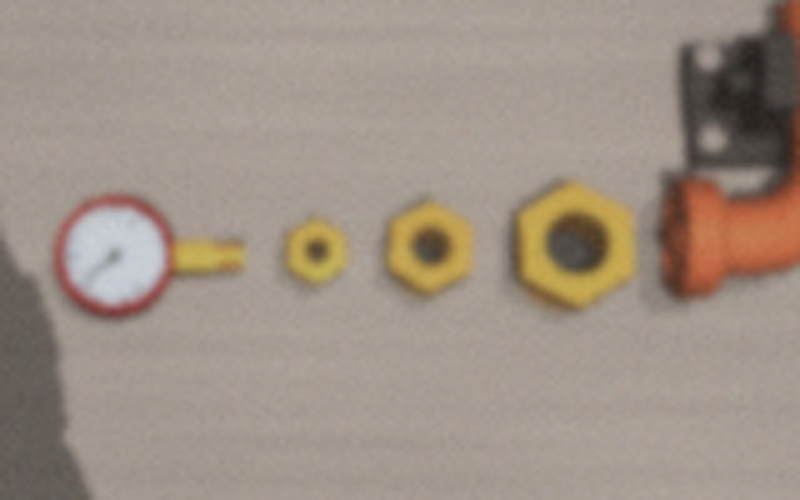

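Run:
```python
from m import *
im=cv2.imread("pics/t15.png"); C=cloud("top",np.load("pics/t15.npy")); C[...,2]+=.0006
d=np.array([np.cos(np.radians(91.7)),np.sin(np.radians(91.7))]); n=np.array([-d[1],d[0]]); M0=np.array([.6449,-.2552])
def rep(nm,p): q=np.asarray(p)[:2]-M0; print(nm,'s',(q@d*1e3).round(1),'w',(q@n*1e3).round(1))
for X,h,af in [([.6418,-.21,.034],.034,.052),([.641,-.1443,.03],.03,.038),([.64,-.092,.026],.026,.027)]:
    r=bush(C,None,*proj("top",X).round(),h,af,w=int(af*400)); print(r['hexc'],r['ang']); rep('b',r['hexc'])
hsv=cv2.cvtColor(im,cv2.COLOR_BGR2HSV); H,S,V=[hsv[...,i] for i in range(3)]
sub=np.s_[140:182,268:316]
red=np.zeros(H.shape,bool); red[sub]=(((H<10)|(H>165))&(S>90))[sub]
cols=np.where(red)[1]; 
v,u=np.where(red); k=u<303; e=cv2.fitEllipse(np.c_[u,v][k].astype(np.float32)); g1=ray("top",*e[0],.025); print(e); rep('gauge ell',g1)
c=C[sub].reshape(-1,3); k=(c[:,2]>.021)&(c[:,2]<.032); q=c[k][:,:2]
for _ in range(4):
    g=np.median(q,0) if _==0 else q.mean(0); q=q[np.linalg.norm(q-g,axis=1)<.031]
rep('gauge depth',g)
yel=np.zeros(H.shape,bool); yel[sub]=((H>8)&(H<40)&(S>70))[sub]
v,u=np.where(yel&(np.arange(560)[None]>299)); P=np.array([ray("top",a,b,.016)[:2] for a,b in zip(u,v)])
vx,vy,x0,y0=cv2.fitLine((P*1e3).astype(np.float32),cv2.DIST_L2,0,.01,.01)[:,0]; print('fit dir',np.degrees(np.arctan2(vy,vx)),len(P))
m=P.mean(0);gm=(g+g1[:2])/2
print('stem dir',np.degrees(np.arctan2(*(gm-m)[::-1])))
s=(P-M0)@d; print('tip s',s.min()*1e3,'mean s w'); rep('stem mean',m)
for u in range(298,320): 
    vs=np.where(yel[:,u])[0]
    print(u,(vs.min(),vs.max()) if len(vs) else None,end=' ')
print()
for u in(312,313,314): rep('tipcol%d'%u,ray("top",u,161,.013))
```

```text
[ 0.6416 -0.21  ] -28.0
b s 45.3 w 2.0
[ 0.6412 -0.1444] 28.0
b s 110.9 w 0.4
[ 0.6396 -0.0913] -27.5
b s 164.0 w 0.4
((287.4952087402344, 160.62107849121094), (22.489418029785156, 22.945987701416016), 90.93506622314453)
gauge ell s 257.1 w 0.1
gauge depth s 256.8 w 0.3
fit dir -88.44622 95
stem dir 92.52128119782672
tip s 197.44250825449035 mean s w
stem mean s 213.2 w -0.5
298 None 299 (np.int64(158), np.int64(164)) 300 (np.int64(158), np.int64(164)) 301 (np.int64(158), np.int64(164)) 302 (np.int64(158), np.int64(164)) 303 (np.int64(158), np.int64(164)) 304 (np.int64(158), np.int64(164)) 305 (np.int64(158), np.int64(164)) 306 (np.int64(158), np.int64(164)) 307 (np.int64(158), np.int64(164)) 308 (np.int64(158), np.int64(164)) 309 (np.int64(158), np.int64(164)) 310 (np.int64(158), np.int64(164)) 311 (np.int64(158), np.int64(164)) 312 (np.int64(158), np.int64(163)) 313 (np.int64(159), np.int64(163)) 314 None 315 None 316 None 317 None 318 None 319 None 
tipcol312 s 199.7 w -0.9
tipcol313 s 197.4 w -0.8
tipcol314 s 195.0 w -0.8
```

Run:
```python
from h import *
im=cv2.imread("pics/t15.png"); crop("t",im,270,340,138,182,11,"pics/t15d.png")
im,d=bot.read_camera("side"); crop("t",im,190,290,130,250,5,"pics/s15.png")
```

```text
(no output)
```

View pics/t15d.png

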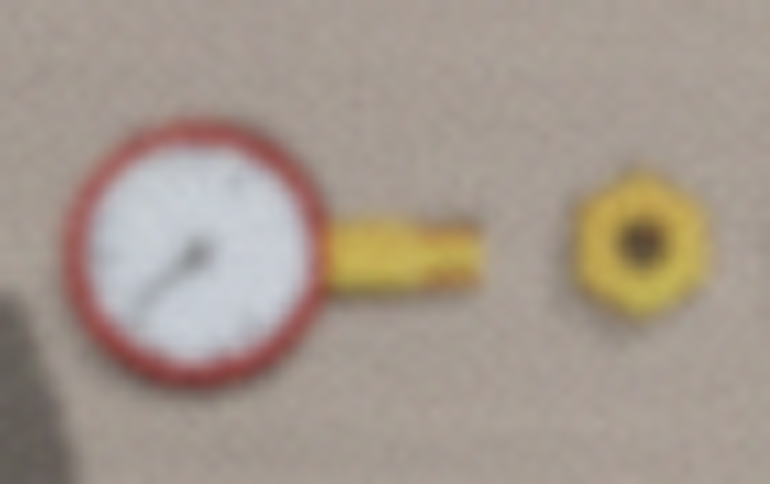

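View pics/s15.png

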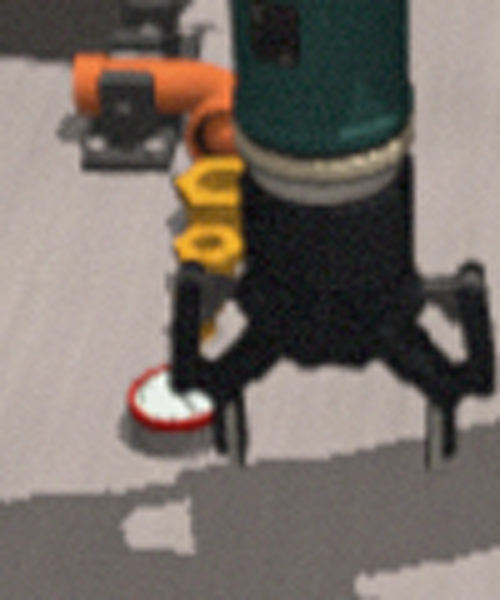

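Request:
{"method": "arm_command", "body": {"targets": "20 -20 -10 0 0 0 1;45 -45 -20 0 0 0 1;70 -70 -30 0 0 0 1;95 -95 -40 0 0 0 1;120 -115 -40 0 0 0 1;140 -135 -40 0 0 0 1;160 -150 -40 0 0 0 1;175 -160 -40 0 0 0 1;180 -165 -40 0 0 0 1;180 -165 -40 0 0 0 1"}}

```text
time: 30.12
tool_pos: [0.3626, 0.3348, 0.1396]
tcp_rot: [2.183, 2.258, 0.001]
wrist_force: [-0.6, 0.3, -0.3]
width: 0.997
```

```bash
python3 go.py
python3 - <<'E'
from m import *
im,d=bot.read_camera("side"); cv2.imwrite("pics/s16.png",im); np.save("pics/s16.npy",d)
crop("t",im,190,300,120,240,5,"pics/s16c.png")
im,d=bot.read_camera("top"); cv2.imwrite("pics/t16.png",im)
# mouth: side ray onto plane y=-.2552
p,f,M=K("side")
def rayy(u,v,y):
    r=M@np.array([(u-p['cx'])/f,-(v-p['cy'])/f,-1.]); t=(y-p['xyz'][1])/r[1]; return p['xyz']+t*r
print('mouth',rayy(235.6,158,-.2552))
S=cloud("side",np.load("pics/s16.npy"))
for X,h,af in [([.6427,-.205,.034],.034,.052),([.6425,-.14,.03],.03,.038),([.641,-.0875,.026],.026,.027)]:
    r=bush(S,None,*proj("side",X).round(),h,af,w=int(af*400)); print(proj("side",X),r)
E
```

```text
t 30.12 pos [0.3626 0.3348 0.1396] yaw 1.94 tilt [ 7.e-04  1.e-04 -1.e+00] w 84.8 F [-0.6  0.3 -0.3] j6 38.0
mouth [ 0.64414992 -0.2552      0.03257604]
[233.86099091 165.7251072 ] {'hullc': array([ 0.6458, -0.2262]), 'hexc': array([ 0.646, -0.227]), 'med': array([ 0.6459, -0.2282]), 'af': np.float64(68.4), 'ang': np.float64(0.0), 'n': 124, 'z': np.float64(0.0318)}
[231.02745496 178.05169579] {'hullc': array([ 0.6426, -0.1831]), 'hexc': array([ 0.6431, -0.1826]), 'med': array([ 0.6411, -0.1862]), 'af': np.float64(46.3), 'ang': np.float64(-27.0), 'n': 75, 'z': np.float64(0.0288)}
[229.04158261 188.95245045] {'hullc': array([ 0.6404, -0.121 ]), 'hexc': array([ 0.6408, -0.1203]), 'med': array([ 0.6407, -0.124 ]), 'af': np.float64(31.7), 'ang': np.float64(-20.5), 'n': 47, 'z': np.float64(0.0247)}
```

View pics/s16c.png

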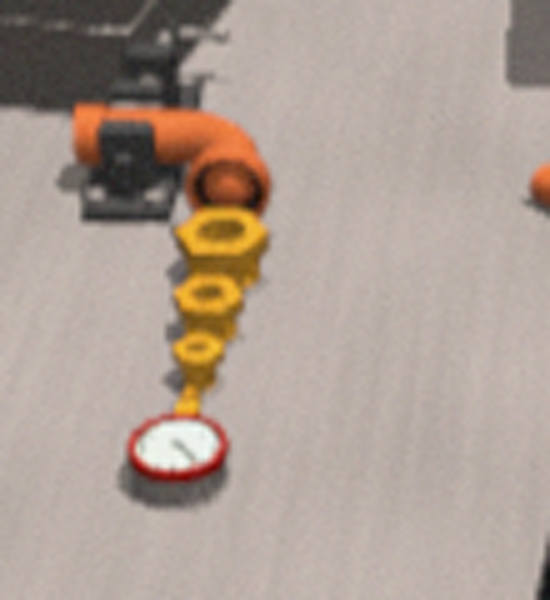

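View pics/t16.png

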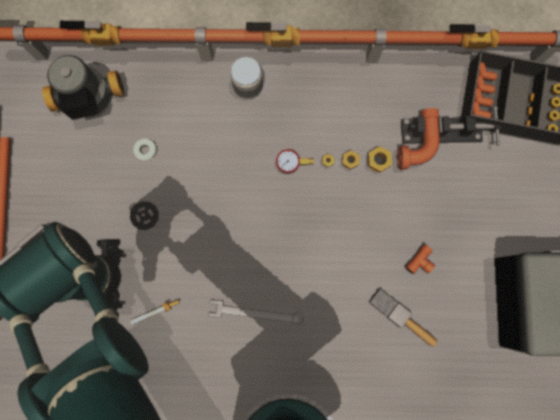

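Run:
```python
from h import *
for n,u,v,z in [("L",222,230,.034),("M",210,292,.03),("S",198,347,.026),("G",178.5,446,.026)]:
    print(n,ray("side",190+(u-2)/5,120+(v-2)/5,z).round(4))
print('mouth x',.6441)
```

```text
L [ 0.6424 -0.2058  0.034 ]
M [ 0.6408 -0.1404  0.03  ]
S [ 0.6405 -0.0873  0.026 ]
G [0.637  0.0088 0.026 ]
mouth x 0.6441
```

```bash
python3 -c "
from workcell import bot
print(bot.finish_job())"
```

```text
the job is handed in; nothing more can be done
None
```

The run is laid out as asked and the job was handed in at about 30 s of the 96 s. It goes from the elbow mouth through the large, middle and small bushings, thread down, to the gauge. The gauge lies dial up with its stem pointing back at the smallest bushing. It was lowered until contact (about 6 N) before I released it.

**Gaps, measured in the top camera:**

| Gap | Distance |
|---|---|
| Elbow to large | about 19 mm |
| Large to middle | about 20.5 mm |
| Middle to small | about 20.5 mm |
| Small to stem tip | about 19–20 mm |

- **Flats:** the bushings' flats face along the line.
- **Stem direction:** two readings gave it within about 1° of the line.
- **Line of the elbow:** I took it as 91.7° in the world frame, from the clamp plate's edge. Other fits of the elbow gave mostly 91–92.5°; fitting its clamped leg alone gave 89°, but the clamp jaw spoils that reading. Being 0.8° out would shift the gauge end by about 4 mm.
- **Sideways error:** the two cameras disagree slightly. The top camera puts the large bushing about 2 mm off the elbow's axis and the rest within 0.5 mm. The side camera puts everything within about 1 mm.
- **Other items:** the handwheel, thermostat bulb, tape roll and copper tee look unmoved in the last top picture, though I did not measure them. The arm was touching nothing at hand-in.

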